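# Lock the grating plate into the sloping kitchen slicer with its cam lever

## Task

Put the black grating plate into the bed of the sloping slicer, with its steel stud on the side of the red cam lever, then swing the lever round so that its claw catches the stud and draws the plate up the slope, tight and square against the blade bar. Stop when the lever comes up firm, never forcing it, and let go so that the cam alone holds the plate tight; leave the white plate and everything else in the drawer alone.

Things in the scene. Friction and masses are not known exactly. Their poses are not given: they have to be found in the camera images.
- deck: Black and steel slicer frame, fixed, 370 x 136 mm, sloping at 25 degrees on a wire leg. Point: middle of its open bed, on the surface (z = 0) that carries a plate. x points up the slope, away from the robot; y to the frame's left; z square to the deck. Steel guides 7 mm high flank the bed, inner faces at y = -39.5 and +39.5 mm. A plate laid with its middle at x = -6.5 mm fits at any bar setting.
- bed_foot (a point): Lower end of the bed (x = -64 mm of the deck, same axes): the face of the steel lower run, whose top is 8 mm above the bed's surface.
- bed_head (a point): Upper end of the bed (x = +60 mm of the deck, same axes). Here stands the dark steel blade bar, 12 mm high. It is adjustable: its face is found anywhere from this point to 9 mm down the slope from it, so a plate in the bed has 5 to 14 mm of play along the slope.
- grating_plate_tab (a point): Loose black insert plate with a bright dimpled steel rasp sheet, 110 (x) x 76 (y) x 9 mm, about 220 g, lying flat. Point: middle of its upright finger tab, 12 mm thick (x), 46 wide (y), 26 tall; 22 mm above the plate's underside, 13 mm above the top of its body. z square to the plate. The plate's middle is 14 mm from here along -x. In the bed its axes lie along those of the deck.
- grating_plate_stud (a point): Middle of the top of the plate's upright steel stud, 10 mm thick and slightly tapered, 22 mm above the underside, at -55 mm in x and +52 mm in y from the tab. It stands on a 12 mm high, 14 mm wide lug that reaches out 20 mm from the plate's left side, near its lower end. A lip 14 mm wide, 11 mm high, runs along the plate's upper (+x) edge.
- smooth_plate_tab (a point): The same point on the other loose plate, of the same shape and size, white with ribs along it. To be left alone.
- cam_lever (a joint): Turn of the red cam lever, rad, about an axis square to the deck: 0 = open, pointing to +y of the deck; grows counter-clockwise from above; at 1.57 it points down the slope (-x); end of travel 2.05. Its claw takes up the stud at 0.5 to 0.85; the plate meets the bar anywhere from 0.85 to 1.5 (as the bar is set), then the lever stiffens over 0.1 to 0.3 rad. It stays where left.
- lever_handle (a point): Middle of the lever's red handle, 65 mm from the pivot axis: a bar 14 mm wide, from 28 to 44 mm above the deck surface (point at 36), with a round 18 mm tip 93 mm from the axis. y points out along the lever, -x the way it closes. It swings with about 2 N at first; drawing the plate takes up to 6 N, 9 to 15 N is firm, over 30 N forces it. If it never stiffens, the claw missed the stud.
- lever_pivot (a point): Point on the lever's axis, 36 mm above the deck surface, at x = -13, y = +52 mm of the deck; axes turn with the lever. Its 16 mm thick hub rises to 49 mm above the deck, 4 mm beside the plate's place. The steel claw below turns with it, 15 to 27 mm above the deck, within 50 mm of the axis; while open it leaves the plate's place clear from straight above (square to the deck).
- pepper_grinder: Chrome pepper grinder, standing, loose, 58 mm across and 168 mm tall. Origin: middle of its foot.
- nutmeg_grater: Flat stainless nutmeg grater with a black handle, lying, loose, 177 mm long (x from -90 to +88 mm), 36 mm wide, 12 mm high. Origin: underside.
- lid_clamp: Hinged teal silicone lid clamp, lying, loose, 117 by 36 mm, 40 mm high. Origin: middle of its underside.
- spice_jar: Small spice jar with a steel cap, standing, loose, 44 mm across and 85 mm tall. Origin: middle of its foot.

How it is judged:
By the outcome, as a careful person would: the job done as asked, in the order asked, and still so for the second after the job is handed in, with the robot touching nothing.
It also fails if it takes over 64 s, if anything falls off the work surface, if the arm or the gripper's body presses on something with over 40 N, if the wrist force passes 120 N, or if a joint passes its speed limit or range.

## Robot

A 6-joint arm with a two-finger parallel gripper is mounted at the origin on the work surface. World frame = base frame: x ahead of the robot, y to its left, z up, the work surface at z = 0. Lengths are in m, angles in rad, forces in N, time in s.
With the tool pointing down it reaches from about 0.375 to 0.75 m from the base axis. Payload 9 kg.
Tool frame: the origin (TCP) lies on the centre line of the jaws, within the pads' length; the fingertips stand nose_length ahead of it and the grasp point (between the pads) lies 6 mm ahead of it (nose_length is the distance from the TCP to the fingertips, in m); z points along the fingers, x is the direction in which the jaws open and shut, and the axes are right-handed (so a half turn about z gives the same grasp; the last joint's range is limited). The gripper opens to 85 mm and grips with 20 to 120 N. Pads are 22 mm wide; open, the fingers measure 114 mm over their backs; the gripper's body (76 mm by 85 mm) begins 54 mm behind the grasp point. The pads swing forward as they close: fully open they stand 13 mm farther back than shut.
Start: joints at [-1.54, 0.104, 0.097, 1.564, 0, 1.353], TCP at [0.148, -0.582, 0.256] pointing down, gripper open.
Joint ranges: [-2.99, 2.99], [-0.84, 1.86], [-1.1, 1.16], [-1.84, 2.11], [-1.51, 1.56], [-3.14, 3.14]. Speed limits (rad/s): [2.22, 2.22, 2.57, 3.14, 3.14, 3.14].

## Interface

Orientations are given as a unit quaternion [x, y, z, w].
In Python, from cell import state, grab_frame, close_job, nose_length gives the robot as it stands. The module is installed in compiled form; this text tells all that it offers.
- The arm moves only by the shell command python3 -m handwheel 'ROWS' [FORCE]. ROWS is a JSON object of lists of equal length, an entry for each row: "dr": the turn, a rotation vector about the tool's x, y, z in rad, a list of three; "translation": the shift along the tool's x, y, z in m, a list of three; "claw": the opening, from 0 (shut) to 1 (fully open). A call has 1 to 20 rows; each row shifts and turns the pose as measured when the row begins, along the tool's axes as they then stand; what a row does not reach is not made up. A row lasts 1/8 s, in which the tool goes at most 62.5 mm and 10.7 degrees, less where a joint would pass 70% of its speed; a pose out of reach is approached as far as the arm can. A call is refused whole if a number of a shift passes 0.0625 or a number of a turn 0.188, either way. A call with a gripper value outside its range is refused whole. The fingers move at their own pace and stop on an object; FORCE is the grip in N (left out, the last holds). Time passes only in rows, so rows that do not move let the fingers close. It gives the time, the measured TCP pose, the force and the opening at its end, in the units of the state.
- state(): the state, without advancing time (a new reading comes with each control period).
- grab_frame(name): name is "scene" or "top" or "wrist"; returns a dict with "pixels" (384x512x3 uint8, red, green, blue), "depth" (384x512 float32, m along the optical axis (not along the pixel's ray), 0 where there is no reading), "fx", "fy", "cx", "cy" (pixels), "rvec" (rotation vector, rad) and "tvec" (3), from world to camera coordinates, as OpenCV has them. Camera axes: x right, y down, z forward; pixel columns grow to the right and rows downward; lengths in m; the calibration is good to about 2 mm. A picture is of the moment at which its call begins.
- close_job(): hands the job in, once; it reports no verdict.
The state is a dict: "time": time; "qpos": joint angles; "joint_vel": joint speeds; "joint_efforts": joint torques, N m; "eef_pos": TCP position; "ee_rot": TCP orientation; "ft_force": force on the tool from outside, world axes, zero at the start; "torque": the same for the moment, N m; "grip_width": finger opening in m.
Only numpy, scipy, OpenCV 4.12 (cv2) and the standard library are available. Lean on these libraries where they do the work, as an engineer would, in place of code of your own. Each camera call takes 0.05 s, during which the arm holds its last target.

## Working session

There is one attempt and no reset: what is moved stays moved. The work goes in short steps, Python scripts to look and compute and a shell command to move; the robot and the scene stay as the last step left them, time stands still between calls to the robot, and variables do not carry over. Pictures are saved under pics/ and viewed, and the job is handed in when it is done.

```bash
mkdir -p pics
cat > h.py <<'E'
import numpy as np, cv2
from cell import state, grab_frame, close_job, nose_length
from scipy.spatial.transform import Rotation as R
def cam(f):
    Rm=cv2.Rodrigues(np.array(f['rvec'],float))[0]; t=np.array(f['tvec'],float).ravel(); return Rm,t
def pt(f,u,v,d=None):
    Rm,t=cam(f)
    if d is None: d=f['depth'][int(v),int(u)]
    c=np.array([(u-f['cx'])/f['fx']*d,(v-f['cy'])/f['fy']*d,d]); return Rm.T@(c-t)
def ray(f,u,v,p0,n):
    Rm,t=cam(f); o=-Rm.T@t; d=Rm.T@np.array([(u-f['cx'])/f['fx'],(v-f['cy'])/f['fy'],1]); return o+d*(n@(p0-o))/(n@d)
def cloud(f):
    Rm,t=cam(f); v,u=np.mgrid[:384,:512]; d=f['depth']
    c=np.stack([(u-f['cx'])/f['fx']*d,(v-f['cy'])/f['fy']*d,d],-1); return (c-t)@Rm
def proj(f,P):
    return cv2.projectPoints(np.array(P,float).reshape(-1,3),np.array(f['rvec'],float),np.array(f['tvec'],float),np.array([[f['fx'],0,f['cx']],[0,f['fy'],f['cy']],[0,0,1.]]),None)[0].reshape(-1,2)
def save(f,n): cv2.imwrite('pics/'+n,cv2.cvtColor(f['pixels'],cv2.COLOR_RGB2BGR))
E
python3 - <<'E'
from h import *
import pickle
s=state();print(s, nose_length if not callable(nose_length) else nose_length())
for n in ['scene','top','wrist']:
    f=grab_frame(n);save(f,n+'0.png');pickle.dump(f,open(n+'0.pkl','wb'))
    Rm,t=cam(f);print(n,f['fx'],f['cx'],f['cy'],-Rm.T@t,Rm[2])
E
```

```text
{'time': 0.0, 'qpos': array([-1.53965599e+00,  1.04705482e-01,  9.64542875e-02,  1.56390209e+00,
       -2.15593720e-06,  1.35312173e+00]), 'joint_vel': array([-0.00094977,  0.00032684,  0.00022776,  0.00139754,  0.00014186,
        0.00034342]), 'joint_efforts': array([ 4.78018574e-04, -5.56930518e+01,  5.03648901e+01,  1.68088678e-02,
       -3.84295090e-04,  7.87909045e-06]), 'eef_pos': array([ 0.14776697, -0.58120292,  0.25551044]), 'ee_rot': array([ 7.89384250e-01, -6.13899052e-01, -4.33819537e-04, -5.21662795e-04]), 'ft_force': array([ 0.1534326 , -0.02958224, -0.01685326]), 'torque': array([-0.09029395, -0.06595732,  0.00349517]), 'grip_width': 0.08528712836804155} 0.025
scene 368.07378951701793 259.53826201134467 194.7733901622772 [ 1.27834405 -0.00629794  0.74941344] [-0.74920926 -0.01203595 -0.66222399]
top 399.39524077066096 257.69639001590633 191.34954217178264 [0.40941511 0.00242052 1.26882796] [ 0.11787907 -0.01717587 -0.99287941]
wrist 300.8155251397912 256.5057227687814 190.8656611760276 [ 0.22784516 -0.56084518  0.3739024 ] [-0.30897512 -0.07808666 -0.94785909]
```

View pics/scene0.png

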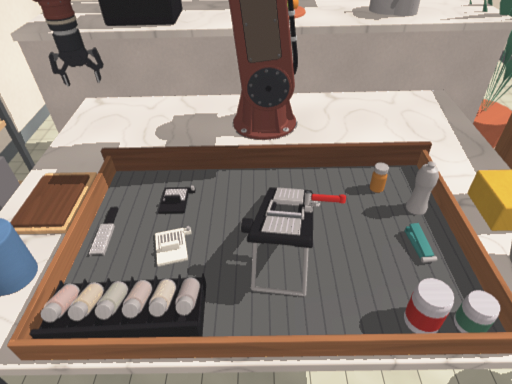

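View pics/top0.png

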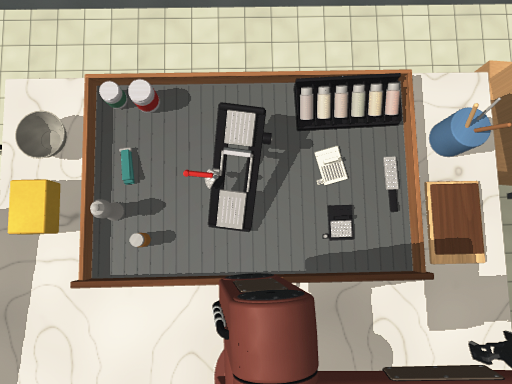

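View pics/wrist0.png

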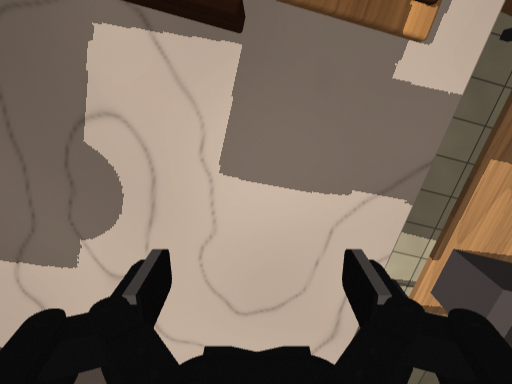

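Run:
```python
from h import *
import pickle
f=pickle.load(open('top0.pkl','rb'))
im=cv2.cvtColor(f['pixels'],cv2.COLOR_RGB2BGR)
a=cv2.resize(im[90:240,170:280],None,fx=4,fy=4,interpolation=cv2.INTER_CUBIC)
b=cv2.resize(im[190:250,310:370],None,fx=10,fy=10,interpolation=cv2.INTER_CUBIC)
cv2.imwrite('pics/tdeck.png',a);cv2.imwrite('pics/tplate.png',b)
g=pickle.load(open('scene0.pkl','rb'))
im=cv2.cvtColor(g['pixels'],cv2.COLOR_RGB2BGR)
cv2.imwrite('pics/splate.png',cv2.resize(im[170:230,140:215],None,fx=8,fy=8,interpolation=cv2.INTER_CUBIC))
C=cloud(f)
np.set_printoptions(precision=3,suppress=True)
for n,(u,v) in dict(floor=(300,250),platetop=(341,212),rasp=(340,230),lug=(326,236),decklow=(232,210),deckup=(240,128),bed=(236,170),lev=(192,174)).items(): print(n,C[v,u])
```

```text
floor [ 0.372 -0.148  0.005]
platetop [ 0.488 -0.281  0.013]
rasp [ 0.431 -0.274  0.017]
lug [ 0.414 -0.228  0.025]
decklow [0.497 0.06  0.061]
deckup [0.719 0.03  0.175]
bed [0.63  0.049 0.003]
lev [0.596 0.168 0.147]
```

View pics/tdeck.png

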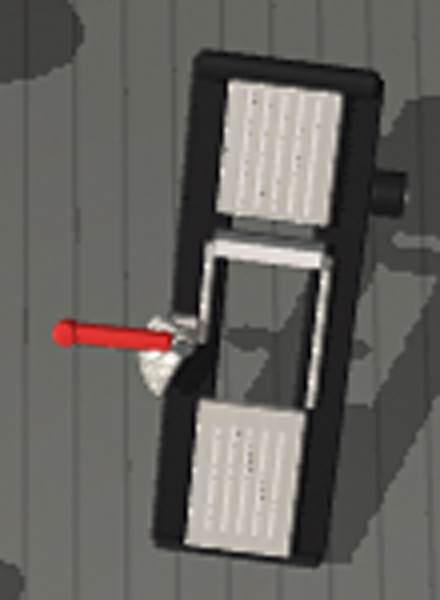

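View pics/tplate.png

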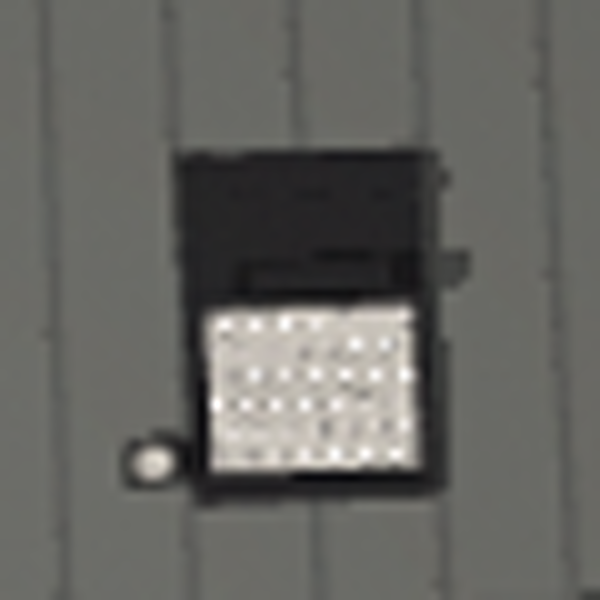

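View pics/splate.png

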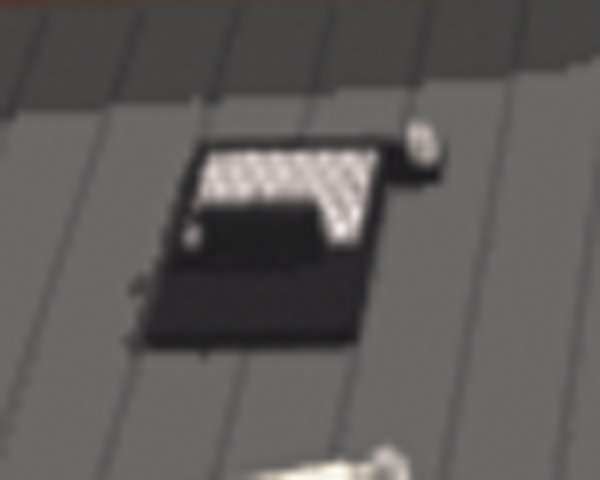

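Run:
```python
from h import *
import pickle
np.set_printoptions(precision=4,suppress=True)
f=pickle.load(open('top0.pkl','rb'));C=cloud(f)
q=lambda x,y,s,u0,v0:(u0+(x+.5)/s-.5,v0+(y+.5)/s-.5)
fl=C[245:255,290:312].reshape(-1,3);print('floor',fl[:,2].mean(),fl[:,2].std())
n=np.array([0,0,1.]); z0=fl[:,2].mean()
P={}
for k,(x,y,h) in dict(UL=(180,152,11),UR=(437,150,11),LL=(197,500,9),LR=(442,490,9),stud=(153,462,22),tabL=(240,262,35),tabR=(392,262,35)).items():
    P[k]=ray(f,*q(x,y,10,310,190),np.array([0,0,z0+h/1000]),n);print(k,P[k])
# deck plane from lower run + upper panel
pts=[]
for (x0,y0,x1,y1) in [(200,420,285,540),(240,95,325,210)]:
    a=C[90+y0//4:90+y1//4,170+x0//4:170+x1//4].reshape(-1,3);pts.append(a)
    c=a.mean(0);_,s,V=np.linalg.svd(a-c);m=V[2]*np.sign(V[2,2]);print('plane',c,m,np.degrees(np.arccos(m[2])),s[2]/len(a)**.5)
A=np.vstack(pts);c=A.mean(0);_,s,V=np.linalg.svd(A-c);m=V[2]*np.sign(V[2,2]);print('both',c,m,np.degrees(np.arccos(m[2])),s/len(A)**.5, 'yaw',np.degrees(np.arctan2(-m[1],-m[0])))
for k,(x,y) in dict(faceL=(197,398),faceR=(308,408),gR1=(321,268),gR2=(305,405),gL1=(215,262),oLL=(153,545),oLR=(320,567),oUR=(383,72),oUL=(195,50)).items(): print(k,ray(f,*q(x,y,4,170,90),c,m))
```

```text
floor 0.003917424420325004 0.002470815543214095
UL [ 0.5115 -0.239   0.0149]
UR [ 0.5106 -0.3204  0.0149]
LL [ 0.4024 -0.2402  0.0129]
LR [ 0.4039 -0.3173  0.0129]
stud [ 0.4144 -0.2245  0.0259]
tabL [ 0.4752 -0.2515  0.0389]
tabR [ 0.4742 -0.2986  0.0389]
plane [0.4986 0.0663 0.0646] [-0.0063  0.9974  0.0719] 85.87854843116995 0.01823466232386712
plane [0.723  0.0296 0.1722] [-0.4109  0.0618  0.9096] 24.55157850632547 0.0020233522248198207
both [0.6089 0.0482 0.1175] [0.1172 0.9893 0.0871] 85.00147872949935 [0.129  0.0319 0.0178] yaw -96.75760664340352
faceL [-0.1446 -0.3505  5.6586]
faceR [0.4692 0.0078 0.7649]
gR1 [0.5156 0.0028 0.7586]
gR2 [0.4722 0.0089 0.7478]
gL1 [-0.8628 -0.4043  7.2353]
oLL [ 0.3647 -0.1386  2.5671]
oLR [0.4168 0.0043 0.8743]
oUR [ 0.529  -0.0124  0.9133]
oUL [ 0.0715 -0.0738  2.2261]
```

```bash
cat >> h.py <<'E'
np.set_printoptions(precision=4,suppress=True)
def Rt(xdir,zdir):
    z=np.array(zdir,float);z/=np.linalg.norm(z);x=np.array(xdir,float);x-=z*(z@x);x/=np.linalg.norm(x)
    return R.from_matrix(np.stack([x,np.cross(z,x),z],1))
def plan(p,Rq,N,s=None):
    s=s or state();p0=np.array(s['eef_pos']);R0=R.from_quat(s['ee_rot'])
    rv=(R0.inv()*Rq).as_rotvec();d=(np.array(p)-p0)/N
    T=[np.round((R0*R.from_rotvec(rv*i/N)).inv().apply(d),3).tolist() for i in range(N)]
    print('dr',np.round(rv/N,4).tolist(),'x',N,'total',rv);print('T',T)
def st():
    s=state();print('t %.2f'%s['time'],s['eef_pos'],R.from_quat(s['ee_rot']).as_matrix()[:,[0,2]].T.round(3).tolist(),'F',s['ft_force'],'q',s['qpos'],'w %.4f'%s['grip_width'])
    return s
E
python3 - <<'E'
from h import *
plan([0.45,-0.31,0.30],Rt([1,0,0],[0,0,-1]),10)
import pickle
f=pickle.load(open('top0.pkl','rb'));C=cloud(f);ok=f['depth']>0
for (x0,y0,x1,y1) in [(200,420,285,540),(240,95,325,210)]:
    sl=np.s_[90+y0//4:90+y1//4,170+x0//4:170+x1//4];a=C[sl];b=a[ok[sl]]
    b=b[np.abs(b[:,2]-np.median(b[:,2]))<.05]
    c=b.mean(0);_,s,V=np.linalg.svd(b-c);m=V[2]*np.sign(V[2,2]);print(len(b),'plane',c,m,np.degrees(np.arccos(m[2])),s[2]/len(b)**.5)
E
```

```text
dr [-0.0001, 0.0001, -0.1322] x 10 total [-0.0008  0.0007 -1.322 ]
T [[-0.019, -0.036, -0.004], [-0.014, -0.038, -0.004], [-0.009, -0.04, -0.004], [-0.003, -0.04, -0.004], [0.002, -0.041, -0.004], [0.007, -0.04, -0.004], [0.012, -0.039, -0.004], [0.017, -0.037, -0.004], [0.022, -0.034, -0.004], [0.026, -0.031, -0.004]]
629 plane [0.4987 0.0664 0.0627] [-0.4208  0.0602  0.9052] 25.155633982062508 0.0023143659710388206
609 plane [0.723  0.0296 0.1722] [-0.4109  0.0618  0.9096] 24.55157850632547 0.0020233522248198207
```

```bash
python3 -m handwheel '{"translation":[[-0.019,-0.036,-0.004],[-0.014,-0.038,-0.004],[-0.009,-0.04,-0.004],[-0.003,-0.04,-0.004],[0.002,-0.041,-0.004],[0.007,-0.04,-0.004],[0.012,-0.039,-0.004],[0.017,-0.037,-0.004],[0.022,-0.034,-0.004],[0.026,-0.031,-0.004],[0,0,0]],"dr":[[0,0,-0.132],[0,0,-0.132],[0,0,-0.132],[0,0,-0.132],[0,0,-0.132],[0,0,-0.132],[0,0,-0.132],[0,0,-0.132],[0,0,-0.132],[0,0,-0.132],[0,0,0]],"claw":[1,1,1,1,1,1,1,1,1,1,1]}'
python3 - <<'E'
from h import *
import pickle
st()
f=grab_frame('wrist');save(f,'w1.png');pickle.dump(f,open('w1.pkl','wb'))
E
```

```text
time: 1.52
eef_pos: [0.4527, -0.294, 0.2942]
ee_rot: [1.0, 0.02, -0.0, -0.003]
ft_force: [-0.5, -0.3, 0.1]
grip_width: 0.0853
t 1.52 [ 0.4527 -0.294   0.2942] [[0.999, 0.04, -0.001], [-0.001, 0.006, -1.0]] F [-0.4813 -0.2858  0.1016] q [-0.8201 -0.0619 -0.0019  1.6358  0.0033  0.7104] w 0.0853
```

View pics/w1.png

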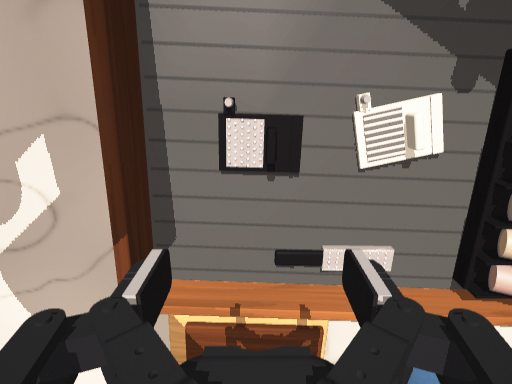

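Run:
```python
from h import *
import pickle
f=pickle.load(open('w1.pkl','rb'))
im=cv2.cvtColor(f['pixels'],cv2.COLOR_RGB2BGR)
cv2.imwrite('pics/w1p.png',cv2.resize(im[90:185,205:315],None,fx=7,fy=6,interpolation=cv2.INTER_CUBIC))
C=cloud(f);ok=f['depth']>0
a=C[185:230,200:300][ok[185:230,200:300]];print('floor',a[:,2].mean(),a[:,2].std())
for k,(u,v) in dict(a=(295,130),b=(290,160),r=(245,140),tab=(271,140)).items():print(k,C[v-1:v+2,u-1:u+2].reshape(-1,3).mean(0))
```

```text
floor 0.0036098255008633704 0.0007954632393846776
a [ 0.502  -0.2579  0.0142]
b [ 0.4986 -0.2981  0.0142]
r [ 0.4371 -0.2738  0.0135]
tab [ 0.4701 -0.2686  0.0387]
```

View pics/w1p.png

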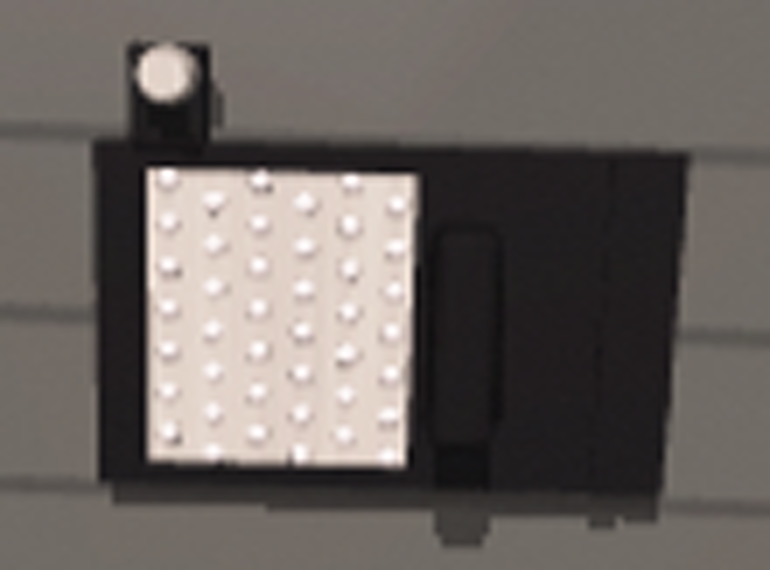

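Run:
```python
from h import *
import pickle
f=pickle.load(open('w1.pkl','rb'));n=np.array([0,0,1.]);z0=.004
def q(x,y,h): return ray(f,205+(x+.5)/7-.5,90+(y+.5)/6-.5,np.array([0,0,z0+h]),n)
P={k:q(*v) for k,v in dict(LL=(97,143,.009),UL=(690,155,.011),LR=(100,480,.009),UR=(660,490,.011),stud=(166,72,.022),t1=(440,225,.035),t2=(500,225,.035),t3=(432,445,.035),t4=(492,445,.035)).items()}
for k in P:print(k,P[k])
tc=(P['t1']+P['t2']+P['t3']+P['t4'])/4;print('tab',tc,'centre',(P['LL']+P['UL']+P['LR']+P['UR'])/4)
for a,b in [('LL','UL'),('LR','UR')]:
    d=P[b]-P[a];print('yaw',np.degrees(np.arctan2(d[1],d[0])))
d=P['t1']+P['t2']-P['t3']-P['t4'];print('yaw tab',np.degrees(np.arctan2(-d[0],d[1])))
d=P['stud']-tc;print('yaw stud',np.degrees(np.arctan2(d[1],d[0])-np.arctan2(52,-55)))
d=P['LL']-P['LR'];print(np.degrees(np.arctan2(-d[0],d[1])))
plan([tc[0],tc[1],.10],Rt([1,0,0],[0,0,-1]),6)
```

```text
LL [ 0.4017 -0.2411  0.013 ]
UL [ 0.5109 -0.2389  0.015 ]
LR [ 0.4025 -0.3158  0.013 ]
UR [ 0.5117 -0.313   0.015 ]
stud [ 0.4154 -0.2255  0.026 ]
t1 [ 0.4648 -0.253   0.039 ]
t2 [ 0.4753 -0.2526  0.039 ]
t3 [ 0.4658 -0.2989  0.039 ]
t4 [ 0.4767 -0.2984  0.039 ]
tab [ 0.4707 -0.2757  0.039 ] centre [ 0.4567 -0.2772  0.014 ]
yaw 1.1597172506190292
yaw 1.4540376473184742
yaw tab 1.4878042195993948
yaw stud 1.1245308324958172
0.5758900701214961
dr [-0.001, 0.0002, 0.0063] x 6 total [-0.0059  0.0015  0.0375]
T [[0.003, -0.003, 0.032], [0.003, -0.003, 0.032], [0.003, -0.003, 0.032], [0.003, -0.003, 0.032], [0.003, -0.003, 0.032], [0.003, -0.003, 0.032]]
```

```bash
python3 -m handwheel '{"translation":[[0.016,-0.039,-0.008],[0.016,-0.039,-0.008],[0.016,-0.039,-0.008],[0.016,-0.039,-0.008],[0.016,-0.039,-0.008],[0.016,-0.039,-0.008],[0.016,-0.039,-0.008],[0.016,-0.039,-0.008],[0.016,-0.039,-0.008],[0,0,0]],"dr":[[-0.0006,0,0.0041],[-0.0006,0,0.0041],[-0.0006,0,0.0041],[-0.0006,0,0.0041],[-0.0006,0,0.0041],[-0.0006,0,0.0041],[-0.0006,0,0.0041],[-0.0006,0,0.0041],[-0.0006,0,0.0041],[0,0,0]],"claw":[1,1,1,1,1,1,1,1,1,1]}'
python3 - <<'E'
from h import *
import pickle
st()
f=grab_frame('wrist');save(f,'w2.png');pickle.dump(f,open('w2.pkl','wb'))
im=cv2.cvtColor(f['pixels'],cv2.COLOR_RGB2BGR)
cv2.imwrite('pics/w2b.png',cv2.resize(im[:300],(800,468),interpolation=cv2.INTER_CUBIC))
E
```

```text
time: 2.82
eef_pos: [0.5934, 0.0572, 0.3647]
ee_rot: [1.0, -0.014, -0.003, -0.0]
ft_force: [-0.4, -1.5, -0.3]
grip_width: 0.0854
t 2.83 [0.5934 0.0572 0.3647] [[1.0, -0.028, -0.007], [-0.007, 0.0, -1.0]] F [-0.4045 -1.5226 -0.2735] q [-0.1227  0.1606  0.3581  1.7751 -0.0006  1.4766] w 0.0854
```

View pics/w2b.png

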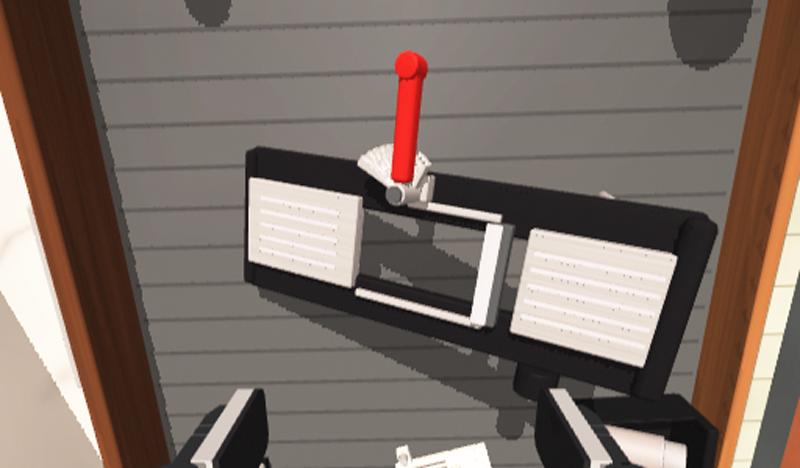

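Run:
```python
from h import *
import pickle
f=pickle.load(open('w2.pkl','rb'))
im=cv2.cvtColor(f['pixels'],cv2.COLOR_RGB2BGR)
cv2.imwrite('pics/w2c.png',cv2.resize(im[85:225,205:345],(700,600) if 0 else (600,600),interpolation=cv2.INTER_CUBIC))
C=cloud(f);ok=f['depth']>0
for n,(u0,v0,u1,v1) in dict(low=(163,120,220,175),up=(345,155,420,222)).items():
    b=C[v0:v1,u0:u1][ok[v0:v1,u0:u1]];b=b[np.abs(b[:,2]-np.median(b[:,2]))<.03]
    for _ in range(3):
        c=b.mean(0);_,s,V=np.linalg.svd(b-c,full_matrices=False);m=V[2]*np.sign(V[2,2]);r=(b-c)@m;b=b[np.abs(r)<.002]
    print(n,c,m,np.degrees(np.arccos(m[2])),np.degrees(np.arctan2(-m[1],-m[0])),len(b),r.std())
```

```text
low [0.4999 0.066  0.0625] [-0.4196  0.0609  0.9057] 25.0886199653531 -8.255127812770418 2892 0.0007021798575780242
up [0.7266 0.0342 0.1725] [-0.4164  0.0645  0.9069] 24.921217792875627 -8.802416004275774 4661 0.0007882313694374962
```

View pics/w2c.png

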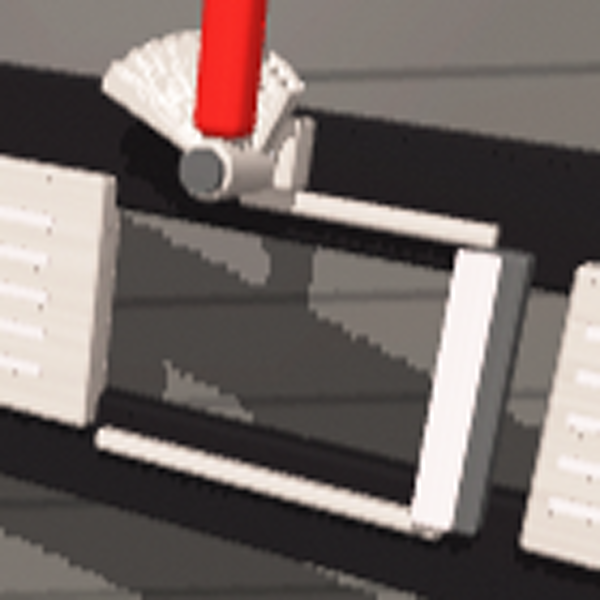

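```bash
cat >> h.py <<'E'
YAW=np.radians(-8.5)
def axes(yaw=None,t=np.radians(25)):
    yaw=YAW if yaw is None else yaw
    X=np.array([np.cos(t)*np.cos(yaw),np.cos(t)*np.sin(yaw),np.sin(t)]);Y=np.array([-np.sin(yaw),np.cos(yaw),0]);return X,Y,np.cross(X,Y)
E
python3 - <<'E'
from h import *
import pickle
f=pickle.load(open('w2.pkl','rb'));top=pickle.load(open('top0.pkl','rb'))
X,Y,Z=axes()
print(Z)
c=np.array([0.4999,0.066,0.0625])  # z=8 plane
cu=np.array([.7266,.0342,.1725]);print('up panel h',(cu-c)@Z*1000+8)
def q(x,y,h): 
    p=ray(f,205+(x+.5)/4.2857-.5,85+(y+.5)/4.2857-.5,c+Z*(h-8)/1000,Z); return np.array([(p-c)@X,(p-c)@Y,(p-c)@Z])*1000+[0,0,8]
for k,v in dict(faceU=(107,178,8),faceL=(85,425,8),face2U=(118,182,8),gLi1=(290,210,7),gLi2=(495,246,7),gLo1=(300,192,7),gLo2=(497,227,7),gRi1=(100,428,7),gRi2=(410,517,7),gRo1=(98,447,7),gRo2=(410,533,7),bar1=(458,250,12),bar2=(412,528,12),bar3=(500,258,12),bar4=(455,532,12),hub=(205,172,49),lp1=(113,178,8),h1=(202,130,44),h2=(258,132,44),h3=(205,0,44),h4=(265,0,44)).items(): print(k,q(*v))
E
```

```text
[-0.418   0.0625  0.9063]
up panel h 10.952210753183756
faceU [58.8604 38.1166  8.    ]
faceL [ 59.1136 -40.5307   8.    ]
face2U [62.7592 37.544   8.    ]
gLi1 [118.735   38.5555   7.    ]
gLi2 [178.6321  39.0909   7.    ]
gLo1 [121.0048  44.0374   7.    ]
gLo2 [178.2082  44.125    7.    ]
gRi1 [ 64.1225 -40.5501   7.    ]
gRi2 [168.9507 -42.0945   7.    ]
gRo1 [ 64.0584 -47.0288   7.    ]
gRo2 [169.7963 -46.9016   7.    ]
bar1 [170.1295  36.9581  12.    ]
bar2 [171.3435 -43.3187  12.    ]
bar3 [181.6426  36.934   12.    ]
bar4 [183.7273 -41.032   12.    ]
hub [110.655   49.9968  49.    ]
lp1 [60.9204 38.4449  8.    ]
h1 [106.0444  59.7943  44.    ]
h2 [121.7745  61.5617  44.    ]
h3 [102.7725  91.4168  44.    ]
h4 [119.1612  93.1208  44.    ]
```

```bash
cat >> h.py <<'E'
X,Y,Z=axes()
O=np.array([0.4999,0.066,0.0625])+.1233*X-.0014*Y-.008*Z
def dk(p): p=np.asarray(p)-O; return np.stack([p@X,p@Y,p@Z],-1)*1000
def wd(d): d=np.asarray(d)/1000; return O+d[0]*X+d[1]*Y+d[2]*Z
E
python3 - <<'E'
from h import *
import pickle
f=pickle.load(open('w2.pkl','rb'));D=dk(cloud(f))
print(O)
for v,u0,u1 in [(150,306,332),(175,302,328),(200,298,320)]:
    print('row',v);print(np.c_[np.arange(u0,u1),D[v,u0:u1]].round(1)[::2].tolist())
print(D[125,252],D[120,262])
m=(f['pixels'][...,0]>170)&(f['pixels'][...,1]<60);a=D[m];a=a[(a[:,2]>20)&(a[:,2]<60)]
print('red',len(a),a.min(0),a.max(0),np.percentile(a[:,2],[50,90,99]))
E
```

```text
[0.6136 0.0476 0.1074]
row 150
[[306.0, 7.6, 6.6, -118.0], [308.0, 10.7, 7.1, -118.8], [310.0, 46.6, 30.1, 12.0], [312.0, 49.1, 30.7, 12.9], [314.0, 51.4, 31.1, 12.8], [316.0, 53.5, 31.5, 12.2], [318.0, 56.2, 32.2, 14.0], [320.0, 58.4, 32.6, 13.9], [322.0, 60.2, 32.7, 11.7], [324.0, 62.5, 33.2, 12.1], [326.0, 64.5, 33.4, 10.8], [328.0, 65.7, 33.0, 5.5], [330.0, 66.8, 32.4, -0.7]]
row 175
[[302.0, 8.2, -35.3, -118.5], [304.0, 11.2, -34.8, -119.6], [306.0, 47.5, 0.4, 13.3], [308.0, 49.8, 0.8, 12.9], [310.0, 52.1, 1.3, 12.7], [312.0, 54.7, 2.1, 13.8], [314.0, 56.8, 2.4, 12.8], [316.0, 58.7, 2.5, 11.1], [318.0, 61.0, 3.0, 11.0], [320.0, 63.5, 3.8, 11.8], [322.0, 65.3, 3.8, 9.6], [324.0, 41.1, -30.5, -132.3], [326.0, 43.8, -30.4, -135.1]]
row 200
[[298.0, 39.7, -37.4, -0.3], [300.0, 42.3, -36.6, -0.0], [302.0, 47.9, -31.5, 12.3], [304.0, 50.5, -30.7, 12.8], [306.0, 52.8, -30.1, 12.7], [308.0, 55.0, -29.8, 11.7], [310.0, 57.6, -28.8, 12.7], [312.0, 59.7, -28.6, 11.3], [314.0, 62.2, -27.9, 11.6], [316.0, 64.4, -27.4, 11.3], [318.0, 65.9, -28.3, 6.5]]
[-13.1736  51.0396  48.9598] [-8.314  56.7133 34.5899]
red 1110 [-24.6508  60.7563  30.695 ] [ -7.5766 142.9824  49.0385] [43.5298 46.489  47.8146]
```

Run:
```python
from h import *
p=wd([-5,0,170]);print(p)
plan(p,Rt(X,-Z),6)
```

```text
[0.538  0.0589 0.2593]
dr [-0.0042, 0.0739, 0.0195] x 6 total [-0.0251  0.4431  0.1172]
T [[-0.009, -0.0, 0.018], [-0.01, -0.0, 0.017], [-0.012, 0.0, 0.016], [-0.013, 0.0, 0.015], [-0.014, 0.0, 0.014], [-0.015, 0.001, 0.013]]
```

```bash
python3 -m handwheel '{"translation":[[-0.009,0,0.018],[-0.010,0,0.017],[-0.012,0,0.016],[-0.013,0,0.015],[-0.014,0,0.014],[-0.015,0.001,0.013],[0,0,0],[0,0,0]],"dr":[[-0.004,0.074,0.0195],[-0.004,0.074,0.0195],[-0.004,0.074,0.0195],[-0.004,0.074,0.0195],[-0.004,0.074,0.0195],[-0.004,0.074,0.0195],[0,0,0],[0,0,0]],"claw":[1,1,1,1,1,1,1,1]}'
python3 - <<'E'
from h import *
import pickle
s=st();print(dk(s['eef_pos']))
f=grab_frame('wrist');save(f,'w3.png');pickle.dump(f,open('w3.pkl','wb'))
im=cv2.cvtColor(f['pixels'],cv2.COLOR_RGB2BGR)
cv2.imwrite('pics/w3b.png',cv2.resize(im[:300],(800,468),interpolation=cv2.INTER_CUBIC))
E
```

```text
time: 3.88
eef_pos: [0.5346, 0.0458, 0.2501]
ee_rot: [0.972, -0.084, 0.22, 0.02]
ft_force: [1.0, -0.3, 1.3]
grip_width: 0.0853
t 3.88 [0.5346 0.0458 0.2501] [[0.889, -0.154, 0.431], [0.424, -0.076, -0.903]] F [ 1.0409 -0.2744  1.3371] q [-0.153  -0.6603 -0.6268  1.1593 -0.0102  1.5873] w 0.0853
[-10.2372 -13.4203 162.247 ]
```

View pics/w3b.png

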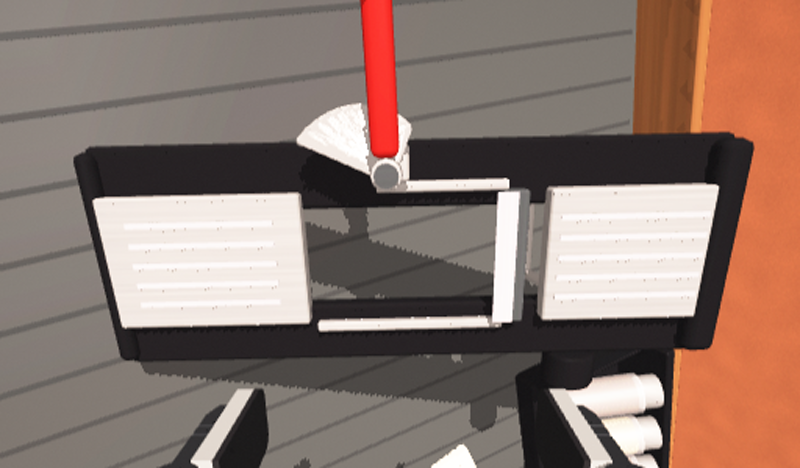

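Run:
```python
from h import *
import pickle
f=pickle.load(open('w3.pkl','rb'))
im=cv2.cvtColor(f['pixels'],cv2.COLOR_RGB2BGR)
cv2.imwrite('pics/w3c.png',cv2.resize(im[90:220,180:360],(800,578),interpolation=cv2.INTER_CUBIC))
D=dk(cloud(f))
for v in (140,165,190):
    for u0,u1 in [(188,204),(312,336)]:
        print(v,[(u,*D[v,u].round(1)) for u in range(u0,u1)])
```

```text
140 [(188, np.float64(-68.7), np.float64(25.7), np.float64(9.0)), (189, np.float64(-68.0), np.float64(25.5), np.float64(8.1)), (190, np.float64(-67.2), np.float64(25.5), np.float64(7.9)), (191, np.float64(-66.4), np.float64(25.3), np.float64(7.2)), (192, np.float64(-65.7), np.float64(25.2), np.float64(6.5)), (193, np.float64(-65.3), np.float64(24.7), np.float64(3.7)), (194, np.float64(-65.3), np.float64(24.0), np.float64(-0.4)), (195, np.float64(-79.6), np.float64(11.3), np.float64(-77.2)), (196, np.float64(-78.5), np.float64(11.2), np.float64(-77.4)), (197, np.float64(-77.5), np.float64(11.0), np.float64(-78.4)), (198, np.float64(-76.6), np.float64(10.7), np.float64(-80.0)), (199, np.float64(-75.3), np.float64(10.8), np.float64(-79.4)), (200, np.float64(-74.3), np.float64(10.6), np.float64(-80.3)), (201, np.float64(-72.8), np.float64(10.9), np.float64(-78.6)), (202, np.float64(-72.3), np.float64(10.2), np.float64(-82.7)), (203, np.float64(-71.0), np.float64(10.3), np.float64(-81.8))]
140 [(312, np.float64(72.7), np.float64(-4.1), np.float64(-149.3)), (313, np.float64(74.0), np.float
[... 5637 characters left out ...]
np.float64(12.9)), (325, np.float64(56.1), np.float64(-23.2), np.float64(12.8)), (326, np.float64(57.2), np.float64(-23.5), np.float64(11.9)), (327, np.float64(57.9), np.float64(-23.2), np.float64(12.9)), (328, np.float64(58.9), np.float64(-23.3), np.float64(12.7)), (329, np.float64(60.2), np.float64(-23.8), np.float64(11.4)), (330, np.float64(61.1), np.float64(-23.7), np.float64(11.7)), (331, np.float64(62.1), np.float64(-23.8), np.float64(11.5)), (332, np.float64(63.2), np.float64(-24.0), np.float64(10.9)), (333, np.float64(63.6), np.float64(-23.4), np.float64(12.7)), (334, np.float64(64.5), np.float64(-23.4), np.float64(12.8)), (335, np.float64(70.2), np.float64(-29.4), np.float64(-4.3))]
```

View pics/w3c.png

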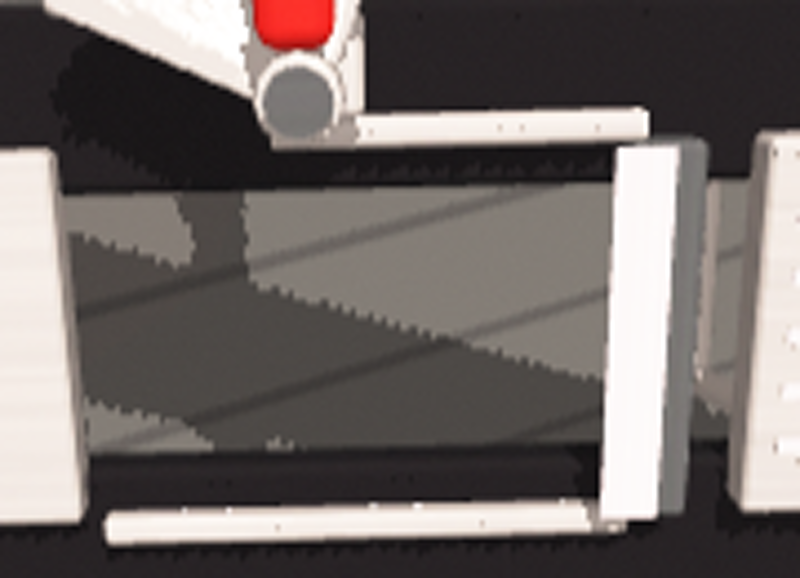

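Run:
```python
from h import *
import pickle
f=pickle.load(open('w3.pkl','rb'))
def q(x,y,h): return dk(ray(f,180+(x+.5)/4.4444-.5,90+(y+.5)/4.4444-.5,wd([0,0,h]),Z))
for k,v in dict(Lo1=(370,117,7),Lo2=(640,108,7),Li1=(370,142,7),Li2=(640,134,7),Ro1=(115,545,7),Ro2=(585,533,7),Ri1=(115,514,7),Ri2=(585,501,7),Ri1b=(115,514,0),Ri2b=(585,501,0),hub=(297,103,49),bar1=(617,148,12),bar2=(602,520,12),f1=(50,150,8),f2=(80,520,8)).items(): print(k,q(*v).round(1))
Rm,t=cam(f);print('cam',dk(-Rm.T@t))
```

```text
Lo1 [-1.3 45.2  7. ]
Lo2 [52.3 45.9  7. ]
Li1 [-1.4 40.3  7. ]
Li2 [52.6 40.8  7. ]
Ro1 [-58.7 -45.8   7. ]
Ro2 [ 45.1 -45.2   7. ]
Ri1 [-58.2 -38.4   7. ]
Ri2 [ 44.8 -37.7   7. ]
Ri1b [-59.4 -41.2   0. ]
Ri2b [ 46.2 -40.4   0. ]
hub [-14.6  51.6  49. ]
bar1 [47.  38.8 12. ]
bar2 [ 47.7 -40.2  12. ]
f1 [-65.   40.2   8. ]
f2 [-65.7 -39.2   8. ]
cam [ -8.7002  70.3833 279.1751]
```

```bash
sed -i 's/+.1233\*X/+.1227*X/' h.py
python3 - <<'E'
from h import *
plan([.4707,-.2757,.15],Rt([np.cos(.023),np.sin(.023),0],[0,0,-1]),9)
E
```

```text
dr [0.0051, -0.0492, -0.0213] x 9 total [ 0.0455 -0.4425 -0.1915]
T [[-0.006, 0.036, 0.01], [-0.006, 0.036, 0.01], [-0.006, 0.036, 0.01], [-0.006, 0.036, 0.01], [-0.007, 0.036, 0.01], [-0.007, 0.036, 0.01], [-0.007, 0.036, 0.011], [-0.007, 0.036, 0.011], [-0.008, 0.036, 0.011]]
```

```bash
python3 -m handwheel '{"translation":[[-0.006,0.036,0.005],[-0.006,0.036,0.007],[-0.006,0.036,0.010],[-0.006,0.036,0.010],[-0.007,0.036,0.010],[-0.007,0.036,0.010],[-0.007,0.036,0.011],[-0.007,0.036,0.014],[-0.008,0.036,0.016],[0,0,0]],"dr":[[0.005,-0.049,-0.021],[0.005,-0.049,-0.021],[0.005,-0.049,-0.021],[0.005,-0.049,-0.021],[0.005,-0.049,-0.021],[0.005,-0.049,-0.021],[0.005,-0.049,-0.021],[0.005,-0.049,-0.021],[0.005,-0.049,-0.021],[0,0,0]],"claw":[1,1,1,1,1,1,1,1,1,1]}'
python3 - <<'E'
from h import *
st();plan([.4707,-.2757,.06],Rt([np.cos(.023),np.sin(.023),0],[0,0,-1]),4)
E
```

```text
time: 5.18
eef_pos: [0.479, -0.2972, 0.1596]
ee_rot: [1.0, 0.013, -0.002, 0.001]
ft_force: [-0.3, 0.4, 0.3]
grip_width: 0.0855
t 5.17 [ 0.479  -0.2972  0.1596] [[1.0, 0.026, -0.004], [-0.004, -0.001, -1.0]] F [-0.2675  0.3908  0.3245] q [-0.7856  0.0001 -0.1854  1.3868 -0.0034  0.7596] w 0.0855
dr [0.0003, 0.0009, 0.0007] x 4 total [0.0013 0.0035 0.0026]
T [[-0.002, -0.005, 0.025], [-0.002, -0.005, 0.025], [-0.002, -0.005, 0.025], [-0.002, -0.005, 0.025]]
```

```bash
python3 -m handwheel '{"translation":[[-0.004,-0.010,0.020],[-0.003,-0.008,0.025],[-0.001,-0.003,0.025],[0,0,0],[0,0,0]],"dr":[[0,0.001,0.001],[0,0.001,0],[0,0.001,0],[0,0,0],[0,0,0]],"claw":[0.5,0.5,0.5,0.5,0.5]}'
python3 - <<'E'
from h import *
st();plan([.4707,-.2757,.041],Rt([np.cos(.023),np.sin(.023),0],[0,0,-1]),1)
f=grab_frame('wrist');save(f,'w4.png')
E
```

```text
time: 5.8
eef_pos: [0.4757, -0.2799, 0.0937]
ee_rot: [1.0, 0.012, 0.003, 0.002]
ft_force: [0.4, -0.2, 0.5]
grip_width: 0.0427
t 5.80 [ 0.4757 -0.2799  0.0937] [[1.0, 0.024, 0.006], [0.006, -0.004, -1.0]] F [ 0.3506 -0.1757  0.5037] q [-0.7694 -0.0151 -0.3215  1.2573  0.0008  0.7778] w 0.0427
dr [0.0045, -0.0056, 0.0006] x 1 total [ 0.0045 -0.0056  0.0006]
T [[-0.005, -0.005, 0.053]]
```

View pics/w4.png

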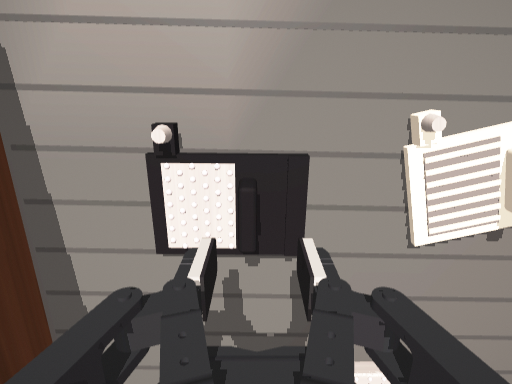

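```bash
python3 -m handwheel '{"translation":[[-0.003,-0.003,0.015],[-0.002,-0.001,0.015],[0,0,0.010],[0,0,0],[0,0,0]],"dr":[[0.004,-0.004,0],[0,0,0],[0,0,0],[0,0,0],[0,0,0]],"claw":[0.5,0.5,0.5,0.5,0.5]}'
python3 - <<'E'
from h import *
st();plan([.4707,-.2757,.041],Rt([np.cos(.023),np.sin(.023),0],[0,0,-1]),1)
E
```

```text
time: 6.48
eef_pos: [0.4709, -0.2765, 0.0521]
ee_rot: [1.0, 0.012, 0.001, 0.001]
ft_force: [0.8, -0.4, 0.3]
grip_width: 0.0429
t 6.47 [ 0.4709 -0.2765  0.0521] [[1.0, 0.023, 0.002], [0.002, -0.001, -1.0]] F [ 0.8227 -0.4095  0.2978] q [-0.7711  0.0059 -0.3786  1.1838  0.0009  0.7764] w 0.0429
dr [0.0012, -0.0024, 0.0003] x 1 total [ 0.0012 -0.0024  0.0003]
T [[-0.0, -0.001, 0.011]]
```

```bash
python3 -m handwheel '{"translation":[[0,-0.001,0.008],[0,0,0.003],[0,0,0],[0,0,0],[0,0,0],[0,0,0],[0,0,0],[0,0,0]],"dr":[[0.001,-0.002,0],[0,0,0],[0,0,0],[0,0,0],[0,0,0],[0,0,0],[0,0,0],[0,0,0]],"claw":[0.5,0.5,0.5,0,0,0,0,0]}' 80
python3 - <<'E'
from h import *
st()
E
```

```text
time: 7.48
eef_pos: [0.4714, -0.2759, 0.0414]
ee_rot: [1.0, 0.012, 0.001, 0.001]
ft_force: [1.5, 0.2, 0.3]
grip_width: 0.01
t 7.47 [ 0.4714 -0.2759  0.0414] [[1.0, 0.023, 0.001], [0.001, -0.001, -1.0]] F [1.5146 0.207  0.3009] q [-0.7692  0.0177 -0.3871  1.1643  0.0001  0.7783] w 0.0100
```

```bash
python3 -m handwheel '{"translation":[[0,0,-0.015],[0,0,-0.03],[0,0,-0.04],[0,0,-0.04],[0,0,-0.04],[0,0,0],[0,0,0]],"dr":[[0,0,0],[0,0,0],[0,0,0],[0,0,0],[0,0,0],[0,0,0],[0,0,0]],"claw":[0,0,0,0,0,0,0]}'
python3 - <<'E'
from h import *
import pickle
s=st()
f=grab_frame('wrist');save(f,'w5.png');pickle.dump(f,open('w5.pkl','wb'))
im=cv2.cvtColor(f['pixels'],cv2.COLOR_RGB2BGR)
plan(wd([5,0,140]),Rt(X,-Z),12)
E
```

```text
time: 8.35
eef_pos: [0.4705, -0.275, 0.2157]
ee_rot: [1.0, 0.012, 0.001, 0.001]
ft_force: [-0.9, 0.5, -1.9]
grip_width: 0.0102
t 8.35 [ 0.4705 -0.275   0.2157] [[1.0, 0.023, 0.002], [0.002, -0.002, -1.0]] F [-0.8927  0.5187 -1.9457] q [-0.7692 -0.0715 -0.1537  1.4861  0.0002  0.7782] w 0.0102
dr [-0.003, 0.0361, 0.0141] x 12 total [-0.0358  0.4329  0.1694]
T [[0.008, -0.027, -0.002], [0.008, -0.027, -0.002], [0.007, -0.028, -0.001], [0.007, -0.028, -0.001], [0.007, -0.028, -0.001], [0.006, -0.028, -0.001], [0.006, -0.028, -0.001], [0.006, -0.028, -0.001], [0.005, -0.028, -0.0], [0.005, -0.028, -0.0], [0.004, -0.028, -0.0], [0.004, -0.028, -0.0]]
```

View pics/w5.png

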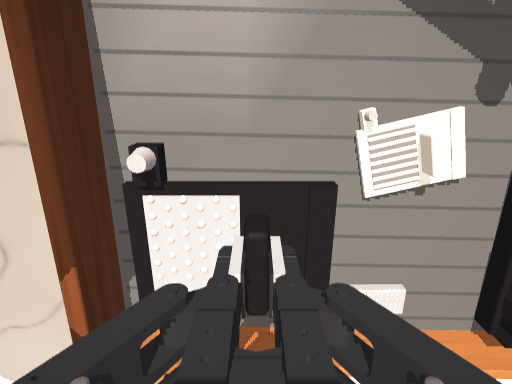

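```bash
python3 - <<'E'
from h import *
import pickle
f=pickle.load(open('w5.pkl','rb'));s=state()
p0=s['eef_pos'];Rq=R.from_quat(s['ee_rot']);z=Rq.apply([0,0,1])
im=cv2.cvtColor(f['pixels'],cv2.COLOR_RGB2BGR)
def q(u,v,h): return Rq.inv().apply(ray(f,u,v,p0+z*(.0378-h),z)-p0)*1000
for k,v in dict(L=(125,183,.009),U=(336,182,.011),stud=(146,158,.022),L2=(131,276,.009),U2=(331,285,.011),tabL=(247,216,.035),tabR=(270,216,.035)).items():print(k,q(*v).round(1))
E
python3 -m handwheel '{"translation":[[0.008,-0.015,-0.002],[0.008,-0.025,-0.002],[0.007,-0.028,-0.001],[0.007,-0.028,-0.001],[0.007,-0.028,-0.001],[0.006,-0.028,-0.001],[0.006,-0.028,-0.001],[0.006,-0.028,-0.001],[0.005,-0.028,0],[0.005,-0.028,0],[0.004,-0.028,0],[0.004,-0.014,0],[0,0,0],[0,0,0]],"dr":[[-0.003,0.036,0.014],[-0.003,0.036,0.014],[-0.003,0.036,0.014],[-0.003,0.036,0.014],[-0.003,0.036,0.014],[-0.003,0.036,0.014],[-0.003,0.036,0.014],[-0.003,0.036,0.014],[-0.003,0.036,0.014],[-0.003,0.036,0.014],[-0.003,0.036,0.014],[-0.003,0.036,0.014],[0,0,0],[0,0,0]],"claw":[0,0,0,0,0,0,0,0,0,0,0,0,0,0]}'
python3 - <<'E'
from h import *
s=st();print(dk(s['eef_pos']))
plan(wd([5,0,90]),Rt(X,-Z),3)
f=grab_frame('wrist');save(f,'w6.png')
E
```

```text
L [-66.6 -37.1  28.8]
U [ 40.6 -38.4  26.8]
stud [-49.5 -53.   15.8]
L2 [-70.8  18.3  28.8]
U2 [43.  22.7 26.8]
tabL [ -3.5 -30.1   2.8]
tabR [  6.5 -30.1   2.8]
time: 10.15
eef_pos: [0.5517, 0.0397, 0.2166]
ee_rot: [0.975, -0.076, 0.207, 0.011]
ft_force: [0.1, -0.0, -2.4]
grip_width: 0.0102
t 10.15 [0.5517 0.0397 0.2166] [[0.903, -0.144, 0.406], [0.403, -0.053, -0.914]] F [ 0.0772 -0.0057 -2.3909] q [-0.1738 -0.5796 -0.6271  1.1056  0.0176  1.5565] w 0.0102
[ -7.6258 -16.9354 124.3341]
dr [-0.0024, 0.0061, -0.003] x 3 total [-0.0072  0.0183 -0.009 ]
T [[0.004, -0.006, 0.011], [0.004, -0.006, 0.011], [0.004, -0.006, 0.011]]
```

View pics/w6.png

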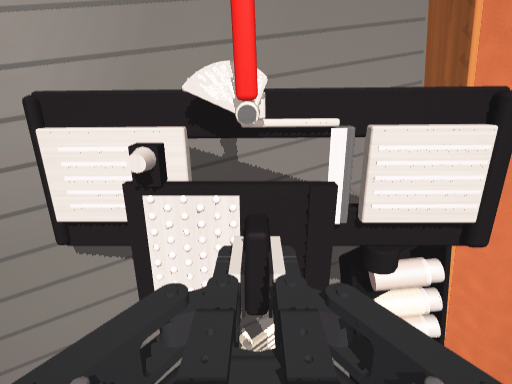

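```bash
python3 -m handwheel '{"translation":[[0.005,-0.007,0.012],[0.005,-0.006,0.012],[0.003,-0.004,0.010],[0,0,0],[0,0,0]],"dr":[[-0.002,0.006,-0.003],[-0.002,0.006,-0.003],[-0.002,0.006,-0.003],[0,0,0],[0,0,0]],"claw":[0,0,0,0,0]}'
python3 - <<'E'
from h import *
s=st();print(dk(s['eef_pos']))
plan(wd([5.4,0,60]),Rt(X,-Z),2)
E
```

```text
time: 10.82
eef_pos: [0.5817, 0.0522, 0.1876]
ee_rot: [0.974, -0.073, 0.215, 0.016]
ft_force: [0.8, -0.1, -1.4]
grip_width: 0.0105
t 10.82 [0.5817 0.0522 0.1876] [[0.897, -0.135, 0.421], [0.416, -0.062, -0.907]] F [ 0.7663 -0.0642 -1.3822] q [-0.1304 -0.4843 -0.6189  1.0021 -0.0078  1.5883] w 0.0105
[ 5.3591 -0.1252 86.2841]
dr [0.0001, 0.0011, -0.0006] x 2 total [ 0.0003  0.0021 -0.0012]
T [[0.0, -0.0, 0.013], [0.0, -0.0, 0.013]]
```

```bash
python3 -m handwheel '{"translation":[[0,0,0.012],[0,0,0.012],[0,0,0.006],[0,0,0],[0,0,0]],"dr":[[0,0.002,-0.001],[0,0,0],[0,0,0],[0,0,0],[0,0,0]],"claw":[0,0,0,0,0]}'
python3 - <<'E'
from h import *
import pickle
s=st();print(dk(s['eef_pos']))
f=grab_frame('wrist');save(f,'w7.png');pickle.dump(f,open('w7.pkl','wb'))
im=cv2.cvtColor(f['pixels'],cv2.COLOR_RGB2BGR)
cv2.imwrite('pics/w7b.png',cv2.resize(im[80:300,90:370],(763,600),interpolation=cv2.INTER_CUBIC))
g=grab_frame('scene');save(g,'s7.png')
E
```

```text
time: 11.45
eef_pos: [0.595, 0.0498, 0.1586]
ee_rot: [0.974, -0.073, 0.216, 0.016]
ft_force: [-0.2, 0.7, -1.2]
grip_width: 0.0103
t 11.45 [0.595  0.0498 0.1586] [[0.896, -0.134, 0.423], [0.418, -0.063, -0.906]] F [-0.1571  0.7275 -1.2082] q [-0.1316 -0.4326 -0.6345  0.9325 -0.0076  1.5865] w 0.0103
[ 5.3255 -0.5155 54.3315]
```

View pics/w7b.png

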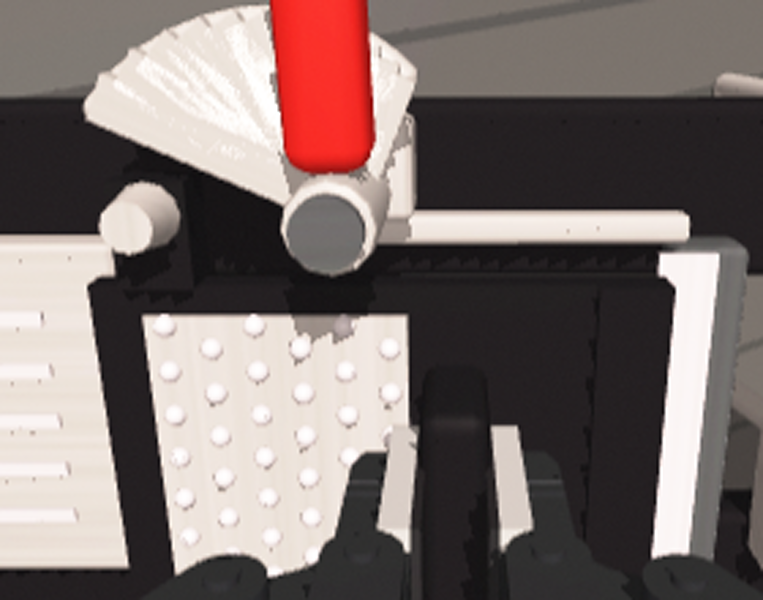

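Run:
```python
from h import *
import pickle
f=pickle.load(open('w7.pkl','rb'))
def q(x,y,h): return dk(ray(f,90+(x+.5)/2.725-.5,80+(y+.5)/2.727-.5,wd([0,0,h]),Z)).round(1)
for k,v in dict(l1=(90,288,25.5),l2=(127,560,25.5),u1=(674,290,27.5),u2=(653,550,27.5),sideL=(110,279,25.5),sideU=(665,280,27.5),hub=(325,235,49),bar1=(660,255,12),bback1=(718,255,12),stud=(126,222,38.5),panL=(0,238,8),guideO=(550,212,7),guideI=(550,240,7)).items():print(k,q(*v))
```

```text
l1 [-62.2  35.5  25.5]
l2 [-62.8 -24.6  25.5]
u1 [46.9 35.9 27.5]
u2 [ 47.4 -20.6  27.5]
sideL [-58.2  37.3  25.5]
sideU [45.1 37.8 27.5]
hub [-13.7  51.6  49. ]
bar1 [47.8 38.4 12. ]
bback1 [59.5 38.4 12. ]
stud [-48.5  51.2  38.5]
panL [-87.4  40.8   8. ]
guideO [25.8 46.1  7. ]
guideI [26.  40.2  7. ]
```

View pics/s7.png

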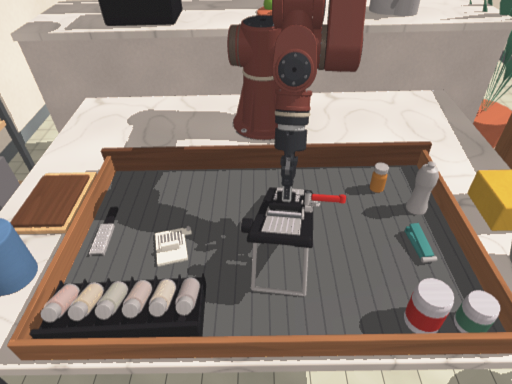

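```bash
python3 -m handwheel '{"translation":[[-0.001,-0.0005,0.004],[0,0,0.004],[0,0,0.003],[0,0,0],[0,0,0]],"dr":[[0,0,0],[0,0,0],[0,0,0],[0,0,0],[0,0,0]],"claw":[0,0,0,0,0]}'
python3 - <<'E'
from h import *
s=st();print(dk(s['eef_pos']))
f=grab_frame('wrist');im=cv2.cvtColor(f['pixels'],cv2.COLOR_RGB2BGR)
cv2.imwrite('pics/w8b.png',cv2.resize(im[80:300,90:370],(763,600),interpolation=cv2.INTER_CUBIC))
E
```

```text
time: 12.18
eef_pos: [0.5993, 0.0498, 0.1482]
ee_rot: [0.973, -0.073, 0.216, 0.016]
ft_force: [-1.0, 0.5, -1.3]
grip_width: 0.0103
t 12.18 [0.5993 0.0498 0.1482] [[0.896, -0.134, 0.424], [0.419, -0.063, -0.906]] F [-0.997   0.5201 -1.2844] q [-0.1305 -0.4139 -0.6399  0.9073 -0.008   1.5874] w 0.0103
[ 4.7612  0.0932 43.0987]
```

View pics/w8b.png

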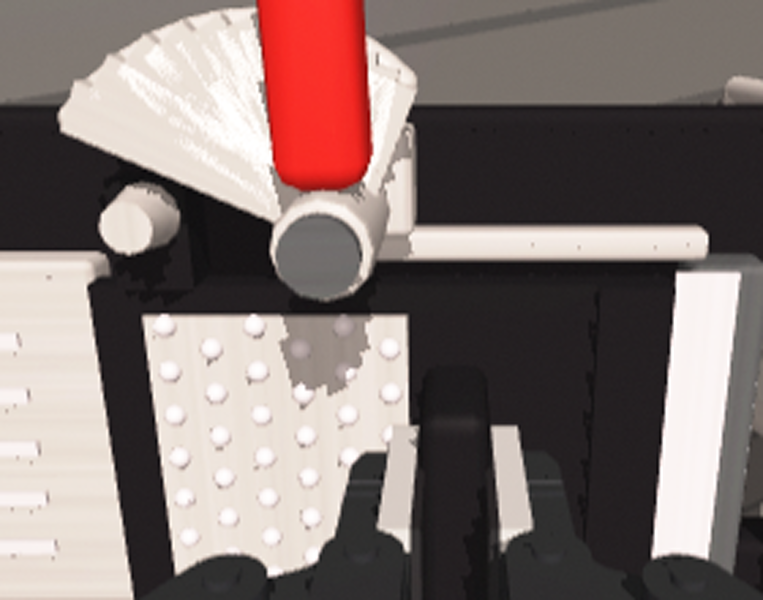

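```bash
python3 -m handwheel '{"translation":[[0,0,0.002],[0,0,0.002],[0,0,0],[0,0,0]],"dr":[[0,0,0],[0,0,0],[0,0,0],[0,0,0]],"claw":[0,0,0,0]}'
python3 - <<'E'
from h import *
s=st();print(dk(s['eef_pos']))
E
python3 -m handwheel '{"translation":[[0,0,0.0015],[0,0,0],[0,0,0]],"dr":[[0,0,0],[0,0,0],[0,0,0]],"claw":[0,0,0]}'
python3 - <<'E'
from h import *
s=st();print(dk(s['eef_pos']))
E
```

```text
time: 12.72
eef_pos: [0.6011, 0.0496, 0.1445]
ee_rot: [0.973, -0.073, 0.217, 0.016]
ft_force: [0.6, 0.4, -1.1]
grip_width: 0.0103
t 12.72 [0.6011 0.0496 0.1445] [[0.896, -0.134, 0.424], [0.419, -0.063, -0.906]] F [ 0.5877  0.3894 -1.1271] q [-0.1305 -0.4058 -0.6407  0.8982 -0.008   1.5874] w 0.0103
[ 4.8871  0.0951 38.9487]
time: 13.1
eef_pos: [0.602, 0.0495, 0.1438]
ee_rot: [0.973, -0.073, 0.217, 0.016]
ft_force: [-0.8, 0.9, -1.2]
grip_width: 0.0106
t 13.10 [0.602  0.0495 0.1438] [[0.895, -0.134, 0.425], [0.42, -0.063, -0.905]] F [-0.8222  0.8872 -1.2083] q [-0.1305 -0.4033 -0.6403  0.8953 -0.008   1.5873] w 0.0106
[ 5.4086  0.1442 37.9557]
```

```bash
python3 -m handwheel '{"translation":[[-0.0005,0,0.0015],[0,0,0],[0,0,0]],"dr":[[0,0,0],[0,0,0],[0,0,0]],"claw":[0,0,0]}'
python3 - <<'E'
from h import *
s=st();print(dk(s['eef_pos']))
f=grab_frame('wrist');save(f,'w9.png');im=cv2.cvtColor(f['pixels'],cv2.COLOR_RGB2BGR)
import pickle;pickle.dump(f,open('w9.pkl','wb'))
cv2.imwrite('pics/w9b.png',cv2.resize(im[80:300,90:370],(763,600),interpolation=cv2.INTER_CUBIC))
E
```

```text
time: 13.48
eef_pos: [0.6025, 0.0495, 0.1441]
ee_rot: [0.973, -0.072, 0.218, 0.016]
ft_force: [0.6, -0.9, -1.4]
grip_width: 0.0104
t 13.47 [0.6025 0.0495 0.1441] [[0.895, -0.134, 0.426], [0.421, -0.064, -0.905]] F [ 0.5879 -0.8893 -1.4347] q [-0.1302 -0.4035 -0.6403  0.8941 -0.0084  1.5873] w 0.0104
[ 5.9373  0.2249 38.0467]
```

View pics/w9b.png

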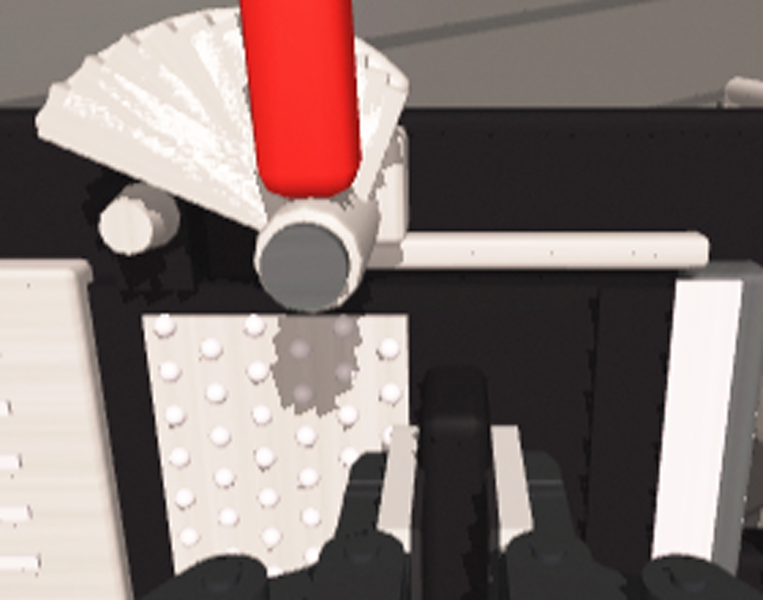

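```bash
python3 - <<'E'
from h import *
import pickle
f=pickle.load(open('w9.pkl','rb'));D=dk(cloud(f))
def at(x,y):
    u=int(90+x/2.725);v=int(80+y/2.727);return np.median(D[v-2:v+3,u-2:u+3].reshape(-1,3),0).round(1)
for k,v in dict(lo1=(115,320),lo2=(135,480),rasp=(230,360),rasp2=(200,500),up1=(500,330),up2=(550,400),lip1=(630,330),lip2=(620,500),pan=(40,400),bar=(690,450),stud=(125,225)).items():print(k,at(*v))
E
python3 -m handwheel '{"translation":[[-0.001,0,0.0015],[-0.0005,0,0],[0,0,0]],"dr":[[0,0,0],[0,0,0],[0,0,0]],"claw":[0,0,0]}'
python3 - <<'E'
from h import *
s=st();print(dk(s['eef_pos']))
E
```

```text
lo1 [-57.6  29.8   9. ]
lo2 [-58.4  -5.    8.6]
rasp [-36.2  21.8   9.9]
rasp2 [-45.   -8.7  10. ]
up1 [15.5 27.6  8.9]
up2 [25.5 13.4  8.8]
lip1 [40.1 28.5 11.1]
lip2 [40.5 -8.4 11.1]
pan [-75.5  12.7   8. ]
bar [53.1  4.1 13. ]
stud [-48.4  51.3  21.6]
time: 13.9
eef_pos: [0.6024, 0.0496, 0.1441]
ee_rot: [0.973, -0.072, 0.219, 0.017]
ft_force: [-1.0, -0.1, 0.2]
grip_width: 0.0103
t 13.90 [0.6024 0.0496 0.1441] [[0.894, -0.134, 0.428], [0.423, -0.064, -0.904]] F [-0.9911 -0.0782  0.2324] q [-0.13   -0.4063 -0.6432  0.8919 -0.0086  1.5874] w 0.0103
[ 5.8787  0.2825 38.0997]
```

```bash
python3 -m handwheel '{"translation":[[0,0,0],[0,0,0],[0,0,0],[0,0,-0.005],[0,0,-0.015],[0,0,-0.03],[0,0,-0.04],[0,0,-0.03],[0,0,0],[0,0,0]],"dr":[[0,0,0],[0,0,0],[0,0,0],[0,0,0],[0,0,0],[0,0,0],[0,0,0],[0,0,0],[0,0,0],[0,0,0]],"claw":[0.4,0.4,0.4,0.4,0.4,0.4,0.4,0.4,0.4,0.4]}'
python3 - <<'E'
from h import *
s=st();print(dk(s['eef_pos']))
f=grab_frame('wrist');save(f,'w10.png');im=cv2.cvtColor(f['pixels'],cv2.COLOR_RGB2BGR)
import pickle;pickle.dump(f,open('w10.pkl','wb'))
cv2.imwrite('pics/w10b.png',cv2.resize(im[:300],(800,468),interpolation=cv2.INTER_CUBIC))
E
```

```text
time: 15.15
eef_pos: [0.5489, 0.0576, 0.26]
ee_rot: [0.973, -0.072, 0.22, 0.017]
ft_force: [-0.4, 0.0, -0.7]
grip_width: 0.0346
t 15.15 [0.5489 0.0576 0.26  ] [[0.892, -0.133, 0.431], [0.426, -0.064, -0.902]] F [-0.3579  0.0466 -0.7339] q [-0.1274 -0.6036 -0.5729  1.1559 -0.0097  1.5897] w 0.0346
[  5.8353   0.3774 165.942 ]
```

View pics/w10b.png

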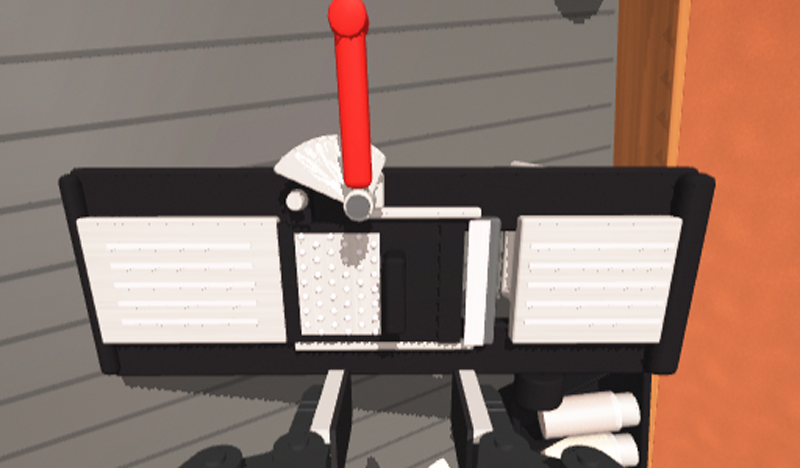

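Run:
```python
from h import *
import pickle
f=pickle.load(open('w10.pkl','rb'));D=dk(cloud(f));p=f['pixels'].astype(int)
m=(p[...,0]>140)&(p[...,1]<70)&(p[...,2]<70)
a=D[m];a=a[(a[:,2]>38)&(a[:,2]<50)]
for y in range(65,150,10):
    b=a[np.abs(a[:,1]-y)<5]
    if len(b): print(y,len(b),np.percentile(b[:,0],[2,98]).round(1),np.median(b[:,2]).round(1))
def at(x,y):
    u=int(x/1.5625);v=int(y/1.56);return np.median(D[v-1:v+2,u-1:u+2].reshape(-1,3),0).round(1)
print('hub',at(358,206),'stud',at(296,202))
def q(x,y,h): return dk(ray(f,(x+.5)/1.5625-.5,(y+.5)/1.56-.5,wd([0,0,h]),Z)).round(1)
for k,v in dict(hub=(358,206,49),stud=(296,202,22),pl1=(283,225,9),pl2=(290,335,9),up1=(468,225,11),up2=(463,340,11),bar1=(471,222,12),bar2=(465,345,12),tabc=(394,255,35)).items():print(k,q(*v))
plan(wd([-12,123,110]),Rt(X,-Z),4)
```

```text
65 214 [-20.6  -7.5] 43.1
75 250 [-21.1  -8. ] 43.5
85 254 [-21.4  -8. ] 43.5
95 262 [-22.   -8.4] 43.3
105 280 [-22.   -8.9] 43.3
115 301 [-22.4  -8.8] 43.5
125 311 [-22.7  -9.3] 43.6
135 383 [-24.3  -8.1] 46.8
145 31 [-22.5  -9.7] 46.4
hub [-13.5  51.8  48.6] stud [-49.8  50.9  22.4]
hub [-13.5  51.9  49. ]
stud [-49.7  50.6  22. ]
pl1 [-60.9  35.6   9. ]
pl2 [-62.  -34.2   9. ]
up1 [47.1 36.  11. ]
up2 [ 47.4 -37.   11. ]
bar1 [48.6 37.9 12. ]
bar2 [ 48.7 -40.   12. ]
tabc [ 4.1 23.8 35. ]
dr [0.0002, -0.0024, -0.0] x 4 total [ 0.0007 -0.0095 -0.    ]
T [[-0.005, -0.031, 0.014], [-0.005, -0.031, 0.014], [-0.005, -0.031, 0.014], [-0.005, -0.031, 0.014]]
```

```bash
python3 -m handwheel '{"translation":[[-0.006,-0.031,0.012],[-0.006,-0.031,0.012],[-0.005,-0.031,0.012],[-0.004,-0.026,0.010],[0,0,0],[0,0,0]],"dr":[[0,-0.002,0],[0,-0.002,0],[0,-0.002,0],[0,-0.002,0],[0,0,0],[0,0,0]],"claw":[0.4,0.4,0.4,0.4,0.4,0.4]}'
python3 - <<'E'
from h import *
s=st();print(dk(s['eef_pos']))
plan(wd([-15.5,122,75]),Rt(X,-Z),2)
E
```

```text
time: 15.95
eef_pos: [0.5661, 0.1772, 0.1993]
ee_rot: [0.974, -0.073, 0.212, 0.018]
ft_force: [-0.4, -0.2, 0.2]
grip_width: 0.0339
t 15.95 [0.5661 0.1772 0.1993] [[0.9, -0.135, 0.415], [0.41, -0.066, -0.91]] F [-0.3973 -0.1644  0.2455] q [ 0.1419 -0.4018 -0.5329  1.029  -0.1233  1.8367] w 0.0339
[-20.3862 121.1621 111.2716]
dr [0.0022, 0.0042, -0.0002] x 2 total [ 0.0045  0.0085 -0.0005]
T [[0.003, -0.001, 0.018], [0.003, -0.0, 0.018]]
```

```bash
python3 -m handwheel '{"translation":[[0.003,-0.001,0.015],[0.002,0,0.015],[0,0,0.006],[0,0,0],[0,0,0]],"dr":[[0.002,0.004,0],[0.002,0.004,0],[0,0,0],[0,0,0],[0,0,0]],"claw":[0.4,0.4,0.4,0.4,0.4]}'
python3 - <<'E'
from h import *
s=st();print(dk(s['eef_pos']))
plan(wd([-15.5,122,48]),Rt(X,-Z),3)
f=grab_frame('wrist');save(f,'w11.png')
E
```

```text
time: 16.58
eef_pos: [0.5873, 0.1726, 0.1664]
ee_rot: [0.973, -0.074, 0.216, 0.017]
ft_force: [0.6, 0.2, 0.2]
grip_width: 0.0341
t 16.57 [0.5873 0.1726 0.1664] [[0.896, -0.137, 0.423], [0.418, -0.064, -0.906]] F [0.5594 0.1877 0.2447] q [ 0.1263 -0.3434 -0.5503  0.9423 -0.1166  1.8241] w 0.0341
[-14.699  119.7176  72.2357]
dr [0.0006, -0.0, -0.0011] x 3 total [ 0.0018 -0.0001 -0.0033]
T [[-0.0, -0.001, 0.008], [-0.0, -0.001, 0.008], [-0.0, -0.001, 0.008]]
```

View pics/w11.png

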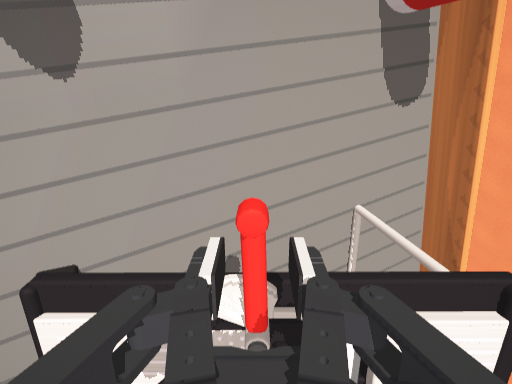

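```bash
python3 -m handwheel '{"translation":[[-0.001,-0.002,0.010],[0,0,0.010],[0,0,0.004],[0,0,0],[0,0,0]],"dr":[[0.001,0,-0.001],[0,0,0],[0,0,0],[0,0,0],[0,0,0]],"claw":[0.4,0.4,0.4,0.4,0.4]}'
python3 - <<'E'
from h import *
s=st();print(dk(s['eef_pos']))
E
```

```text
time: 17.25
eef_pos: [0.5975, 0.1735, 0.143]
ee_rot: [0.973, -0.073, 0.216, 0.016]
ft_force: [0.2, -0.1, 0.1]
grip_width: 0.0344
t 17.25 [0.5975 0.1735 0.143 ] [[0.896, -0.136, 0.423], [0.418, -0.063, -0.906]] F [ 0.1741 -0.0691  0.083 ] q [ 0.1249 -0.2999 -0.5584  0.8898 -0.1148  1.8212] w 0.0344
[-15.6266 122.1259  46.8643]
```

```bash
cat >> h.py <<'E'
def lev(off=None):
    s=state();d=dk(s['eef_pos'])-np.array([-13.4,51.8,36]);Rq=R.from_quat(s['ee_rot'])
    yaw=np.arctan2((Rq.apply([1,0,0]))@Y,(Rq.apply([1,0,0]))@X)
    off=(s['grip_width']*1000-14)/2 if off is None else off
    r=np.hypot(d[0],d[1]);phi=np.arctan2(-d[0],d[1]);th=phi-np.arcsin(off/r)
    F=Rq.inv().apply(s['ft_force'])
    print('t %.2f'%s['time'],'tool yaw %.3f lever~%.3f r %.1f z %.1f'%(yaw,th,r,d[2]+36),'Ftool',F.round(1),'Ttool',Rq.inv().apply(s['torque']).round(2),'tilt',np.degrees(np.arccos(-Rq.apply([0,0,1])@Z)).round(2))
E
python3 -m handwheel '{"translation":[[-0.006,0,0],[-0.003,0,0],[-0.007,0.0014,0],[-0.007,0.0014,0],[-0.007,0.0014,0],[0,0,0]],"dr":[[0,0,0],[0,0,0],[0,0,-0.1],[0,0,-0.1],[0,0,-0.1],[0,0,0]],"claw":[0.4,0.4,0.4,0.4,0.4,0.4]}'
python3 -c "
from h import *
lev()"
```

```text
time: 18.0
eef_pos: [0.5698, 0.1713, 0.1318]
ee_rot: [0.973, 0.077, 0.213, 0.049]
ft_force: [0.1, 0.0, 0.9]
grip_width: 0.0343
t 18.00 tool yaw 0.306 lever~0.314 r 71.4 z 48.2 Ftool [ 0.5  0.1 -0.7] Ttool [ 0.14 -0.38  0.04] tilt 0.27
```

```bash
python3 -m handwheel '{"translation":[[-0.007,0.0014,0],[-0.004,0.001,0],[0,0,0]],"dr":[[0,0,-0.1],[0,0,-0.05],[0,0,0]],"claw":[0.4,0.4,0.4]}'
python3 -c "
from h import *
lev()
f=grab_frame('wrist');save(f,'w12.png')"
```

```text
time: 18.38
eef_pos: [0.5612, 0.1671, 0.1291]
ee_rot: [0.964, 0.148, 0.21, 0.064]
ft_force: [0.4, -0.3, -0.3]
grip_width: 0.034
t 18.38 tool yaw 0.452 lever~0.454 r 70.8 z 49.0 Ftool [0.2 0.3 0.4] Ttool [ 0.13 -0.32 -0.03] tilt 0.43
```

View pics/w12.png

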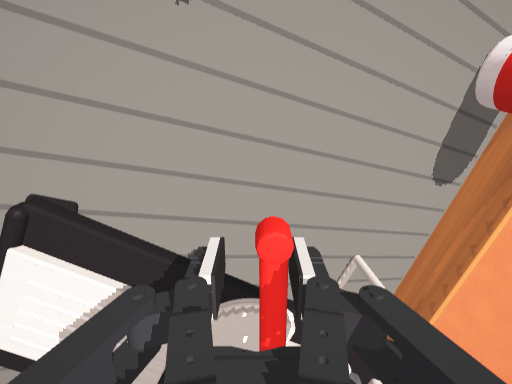

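```bash
python3 -m handwheel '{"translation":[[-0.0045,0.001,0.001],[-0.0045,0.001,0],[0,0,0]],"dr":[[0,0,-0.06],[0,0,-0.06],[0,0,0]],"claw":[0.4,0.4,0.4]}' >/dev/null
python3 -c "
from h import *
lev()"
python3 -m handwheel '{"translation":[[-0.0045,0.001,0.0005],[0,0,0]],"dr":[[0,0,-0.06],[0,0,0]],"claw":[0.4,0.4]}'>/dev/null
python3 -c "
from h import *
lev()"
python3 -m handwheel '{"translation":[[-0.0045,0.001,0.0005],[0,0,0]],"dr":[[0,0,-0.06],[0,0,0]],"claw":[0.4,0.4]}'>/dev/null
python3 -c "
from h import *
lev()"
```

```text
t 18.80 tool yaw 0.568 lever~0.556 r 69.9 z 48.7 Ftool [ 0.2 -0.1  0.7] Ttool [ 0.22 -0.32  0.04] tilt 0.57
t 19.05 tool yaw 0.623 lever~0.601 r 69.1 z 48.7 Ftool [-0.5  0.1  0.2] Ttool [ 0.21 -0.33  0.04] tilt 0.69
t 19.30 tool yaw 0.678 lever~0.653 r 68.4 z 48.7 Ftool [ 0.1  0.5 -0.1] Ttool [ 0.25 -0.31  0.01] tilt 0.78
```

```bash
S='from h import *
lev()'
python3 -m handwheel '{"translation":[[-0.0045,0.0002,0.0005],[0,0,0]],"dr":[[0,0,-0.06],[0,0,0]],"claw":[0.4,0.4]}'>/dev/null;python3 -c "$S"
python3 -m handwheel '{"translation":[[-0.0045,0.0002,0.0005],[0,0,0]],"dr":[[0,0,-0.06],[0,0,0]],"claw":[0.4,0.4]}'>/dev/null;python3 -c "$S"
python3 -m handwheel '{"translation":[[-0.004,0.0002,0.0005],[0,0,0]],"dr":[[0,0,-0.05],[0,0,0]],"claw":[0.4,0.4]}'>/dev/null;python3 -c "$S"
python3 -c "
from h import *
f=grab_frame('wrist');save(f,'w13.png')"
```

```text
t 19.55 tool yaw 0.733 lever~0.705 r 68.4 z 48.5 Ftool [ 0.1 -0.5 -0.2] Ttool [ 0.24 -0.29  0.04] tilt 0.84
t 19.80 tool yaw 0.788 lever~0.761 r 68.5 z 48.3 Ftool [-1.2 -0.2 -0.1] Ttool [ 0.31 -0.28 -0.04] tilt 0.9
t 20.05 tool yaw 0.832 lever~0.808 r 68.6 z 48.0 Ftool [-0.3  0.6  0.5] Ttool [ 0.25 -0.25  0.  ] tilt 0.93
```

View pics/w13.png

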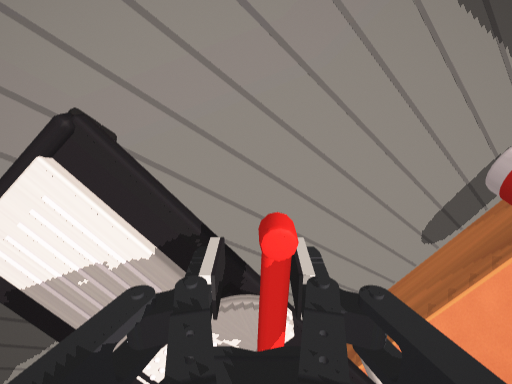

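```bash
S='from h import *
lev()'
python3 -c "
from h import *
s=state();Rq=R.from_quat(s['ee_rot']);x=Rq.apply([1,0,0]);print((Rq.inv()*Rt(x,-Z)).as_rotvec())"
python3 -m handwheel '{"translation":[[-0.004,0.0002,0.0005],[0,0,0]],"dr":[[0,0,-0.04],[0,0,0]],"claw":[0.4,0.4]}'>/dev/null;python3 -c "$S"
python3 -m handwheel '{"translation":[[-0.004,0.0002,0],[0,0,0]],"dr":[[0,0,-0.05],[0,0,0]],"claw":[0.4,0.4]}'>/dev/null;python3 -c "$S"
```

```text
[ 0.0079 -0.0139 -0.0001]
t 20.35 tool yaw 0.868 lever~0.859 r 68.9 z 47.5 Ftool [ 0.2  1.  -0.7] Ttool [ 0.29 -0.23  0.01] tilt 0.95
t 20.60 tool yaw 0.914 lever~0.913 r 69.2 z 47.5 Ftool [-0.   0.5 -0. ] Ttool [ 0.26 -0.23 -0.04] tilt 0.97
```

```bash
S='from h import *
lev()'
python3 -m handwheel '{"translation":[[-0.004,0.0004,0],[0,0,0]],"dr":[[0.003,-0.005,-0.055],[0,0,0]],"claw":[0.4,0.4]}'>/dev/null;python3 -c "$S"
python3 -m handwheel '{"translation":[[-0.003,0.0004,0],[0,0,0]],"dr":[[0.003,-0.005,-0.045],[0,0,0]],"claw":[0.4,0.4]}'>/dev/null;python3 -c "$S"
python3 -m handwheel '{"translation":[[-0.003,0.0004,0],[0,0,0]],"dr":[[0.002,-0.004,-0.045],[0,0,0]],"claw":[0.4,0.4]}'>/dev/null;python3 -c "$S"
```

```text
t 20.85 tool yaw 0.965 lever~0.956 r 69.2 z 47.6 Ftool [0.4 0.  0.7] Ttool [ 0.18 -0.15  0.02] tilt 0.7
t 21.10 tool yaw 1.006 lever~0.982 r 69.1 z 47.7 Ftool [0.3 0.9 0.7] Ttool [ 0.13 -0.02  0.1 ] tilt 0.47
t 21.35 tool yaw 1.048 lever~1.001 r 68.7 z 47.8 Ftool [1.2 1.5 1. ] Ttool [ 0.06 -0.02  0.05] tilt 0.39
```

```bash
S='from h import *
lev()'
python3 -m handwheel '{"translation":[[-0.002,0.0004,0]],"dr":[[0,0,0]],"claw":[0.4]}'>/dev/null;python3 -c "$S"
python3 -m handwheel '{"translation":[[-0.002,0.0002,0]],"dr":[[0,0,0]],"claw":[0.4]}'>/dev/null;python3 -c "$S"
python3 -m handwheel '{"translation":[[-0.002,0.0002,0]],"dr":[[0,0,0]],"claw":[0.4]}'>/dev/null;python3 -c "$S"
```

```text
t 21.48 tool yaw 1.046 lever~1.019 r 68.8 z 47.9 Ftool [ 9.3 -3.2  4. ] Ttool [0.8  1.91 0.07] tilt 0.5
t 21.60 tool yaw 1.045 lever~1.033 r 69.1 z 47.9 Ftool [10.5  0.1  6.7] Ttool [0.34 1.99 0.17] tilt 0.68
t 21.73 tool yaw 1.044 lever~1.042 r 69.3 z 47.9 Ftool [11.5  0.2  8.1] Ttool [0.24 1.95 0.17] tilt 0.87
```

```bash
python3 -c "
from h import *
f=grab_frame('wrist');save(f,'w14.png')
lev()
g=grab_frame('scene');im=cv2.cvtColor(g['pixels'],cv2.COLOR_RGB2BGR)
cv2.imwrite('pics/s14.png',cv2.resize(im[160:260,225:345],(720,600),interpolation=cv2.INTER_CUBIC))
t=grab_frame('top');im=cv2.cvtColor(t['pixels'],cv2.COLOR_RGB2BGR)
cv2.imwrite('pics/t14.png',cv2.resize(im[90:240,170:280],(440,600),interpolation=cv2.INTER_CUBIC))
lev()"
```

```text
t 21.77 tool yaw 1.043 lever~1.043 r 69.3 z 47.8 Ftool [11.  -0.1  7.6] Ttool [0.28 1.7  0.08] tilt 0.86
t 21.88 tool yaw 1.043 lever~1.046 r 69.4 z 47.8 Ftool [9.5 0.  6.4] Ttool [0.33 1.58 0.13] tilt 0.83
```

View pics/s14.png

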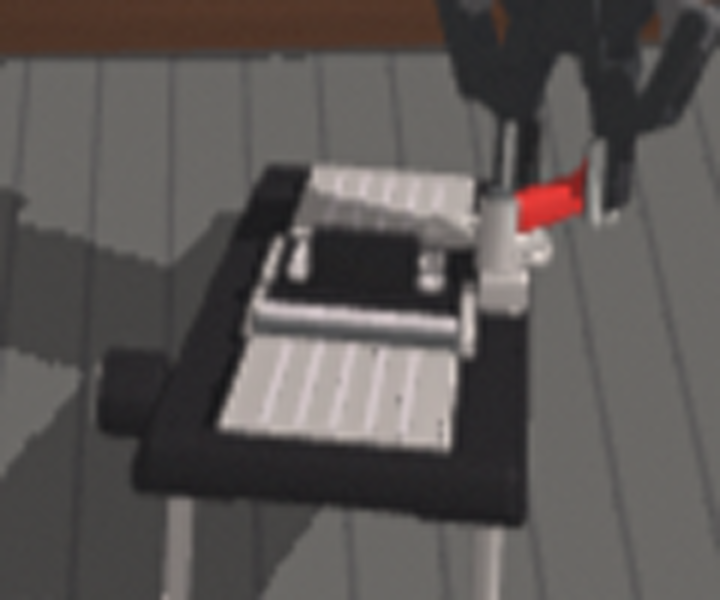

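View pics/t14.png

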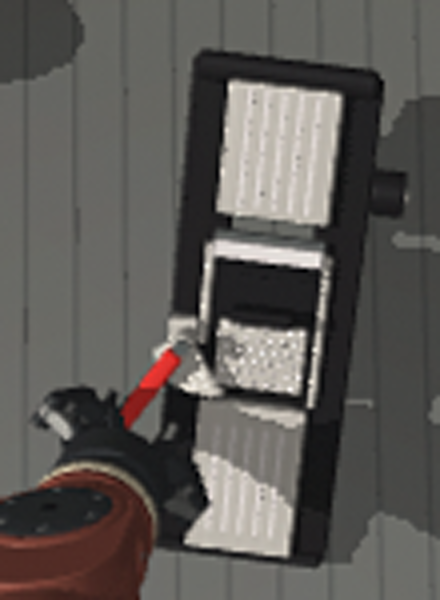

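```bash
S='from h import *
lev()'
python3 -m handwheel '{"translation":[[-0.002,0.0003,0]],"dr":[[0,-0.005,-0.01]],"claw":[0.4]}'>/dev/null;python3 -c "$S"
python3 -m handwheel '{"translation":[[-0.002,0.0003,0]],"dr":[[0,-0.005,-0.01]],"claw":[0.4]}'>/dev/null;python3 -c "$S"
```

```text
t 22.00 tool yaw 1.052 lever~1.054 r 69.3 z 47.9 Ftool [13.6  1.2  7.8] Ttool [0.21 2.33 0.15] tilt 0.76
t 22.12 tool yaw 1.061 lever~1.058 r 69.3 z 47.9 Ftool [13.6  1.4  9.5] Ttool [0.15 2.46 0.15] tilt 0.71
```

```bash
S='from h import *
lev()'
python3 -m handwheel '{"translation":[[0.003,0,0],[0.004,0,0],[0.003,0,0],[0,0,0]],"dr":[[0,0,0],[0,0,0],[0,0,0],[0,0,0]],"claw":[0.4,0.4,0.4,0.4]}'>/dev/null;python3 -c "$S
f=grab_frame('wrist');save(f,'w15.png')"
```

```text
t 22.62 tool yaw 1.058 lever~0.923 r 69.8 z 47.2 Ftool [ 0.5  0.4 -0.1] Ttool [ 0.31 -0.18 -0.04] tilt 0.57
```

View pics/w15.png

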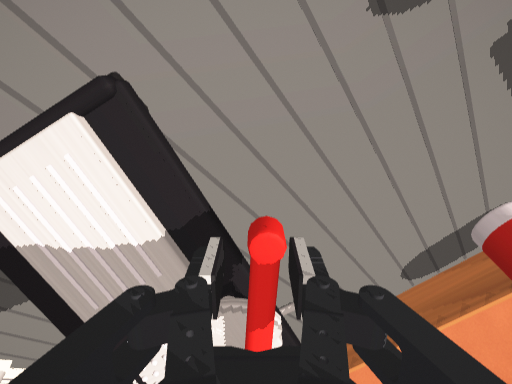

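```bash
python3 -m handwheel '{"translation":[[0,0,-0.01],[0,0,-0.02],[0,0,-0.035],[0,0,-0.035],[0,0,-0.03],[0,0.02,-0.01],[0,0.02,0],[0,0.02,0],[0,0,0],[0,0,0]],"dr":[[0,0,0],[0,0,0],[0,0,0],[0,0,0],[0,0,0.15],[0,0,0.15],[0,0,0.15],[0,0,0.15],[0,0,0],[0,0,0]],"claw":[0.4,0.4,0.4,0.4,0.4,0.4,0.4,0.4,0.4,0.4]}'>/dev/null;python3 -c "
from h import *
import pickle
s=st();print(dk(s['eef_pos']))
f=grab_frame('wrist');save(f,'w16.png');pickle.dump(f,open('w16.pkl','wb'))
t=grab_frame('top');im=cv2.cvtColor(t['pixels'],cv2.COLOR_RGB2BGR)
cv2.imwrite('pics/t16.png',im)
g=grab_frame('scene');save(g,'s16.png')"
```

```text
t 23.93 [0.5059 0.1032 0.2728] [[0.869, 0.303, 0.391], [0.425, -0.053, -0.904]] F [-0.2737 -0.3396  0.2609] q [-0.0302 -0.7071 -0.6128  1.2244 -0.0404  1.2354] w 0.0339
[-33.4621  39.0332 198.3922]
```

View pics/w16.png

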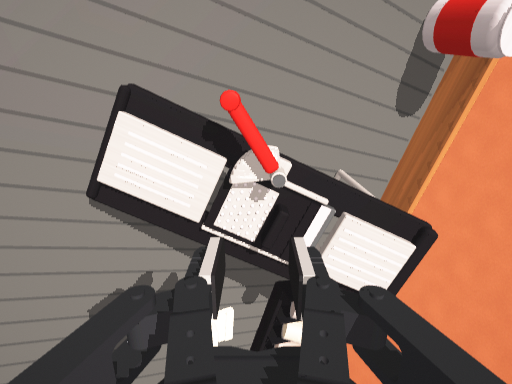

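View pics/s16.png

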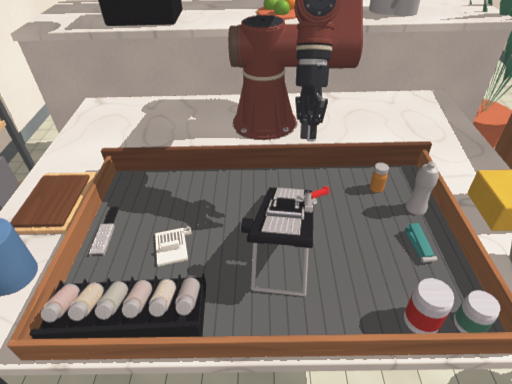

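Run:
```python
from h import *
import pickle
f=pickle.load(open('w16.pkl','rb'))
im=cv2.cvtColor(f['pixels'],cv2.COLOR_RGB2BGR)
H=R.from_rotvec([0,0,0])
# rectify deck-plane z=11: 5 px/mm, x right, y up
xs=[-75,75];ys=[-50,70];k=5
src=np.array([(x,y) for x in xs for y in ys],float)
pp=proj(f,[wd([x,y,11]) for x,y in src]).astype(np.float32)
dst=np.array([((x+75)*k,(70-y)*k) for x,y in src],np.float32)
M=cv2.getPerspectiveTransform(pp,dst)
cv2.imwrite('pics/w16r.png',cv2.warpPerspective(im,M,(750,600),flags=cv2.INTER_CUBIC))
D=dk(cloud(f));p=f['pixels'].astype(int)
a=D[(p[...,0]>140)&(p[...,1]<70)&(p[...,2]<70)];a=a[(a[:,2]>40)&(a[:,2]<46)]
v=np.cov(a[:,:2].T);w,V=np.linalg.eigh(v);d=V[:,1]*np.sign(V[1,1]);print('lever angle',np.arctan2(-d[0],d[1]),a[:,:2].mean(0))
```

```text
lever angle 0.9970134139009812 [-53.571  77.949]
```

View pics/w16r.png

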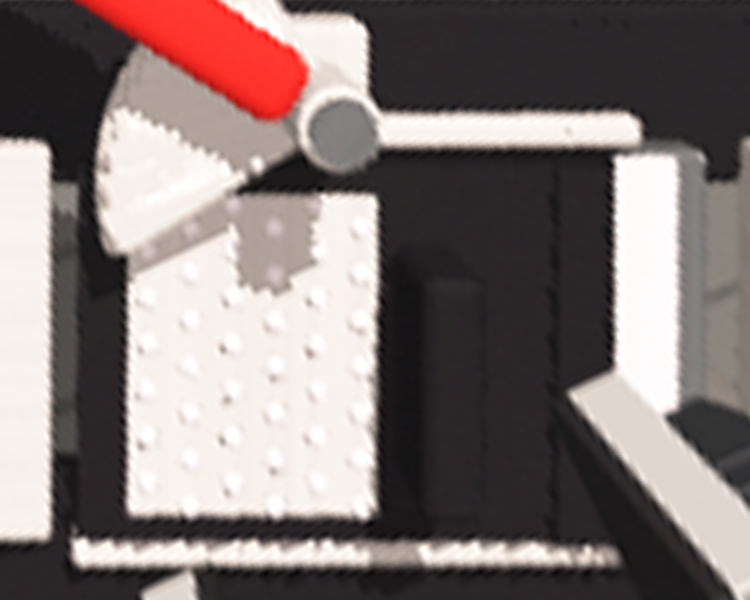

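```bash
python3 -m handwheel '{"translation":[[0,0.02,-0.03],[0,0.02,-0.03],[0,0,-0.02],[0,0,0],[0,0,0],[0,0,0],[0,0,0],[0,0,0],[0,0,0],[0,0,0]],"dr":[[0,0,0.15],[0,0,0.15],[0,0,0.15],[0,0,0],[0,0,0],[0,0,0],[0,0,0],[0,0,0],[0,0,0],[0,0,0]],"claw":[0.4,0.4,0.4,0.4,0.4,0.4,0.4,0.4,0.4,0.4]}'
python3 - <<'E'
from h import *
import pickle
def redang(f):
    D=dk(cloud(f));p=f['pixels'].astype(int)
    a=D[(p[...,0]>120)&(p[...,1]<70)&(p[...,2]<70)]
    a=a[(a[:,2]>25)&(a[:,2]<56)&(np.abs(a[:,0])<130)&(np.abs(a[:,1])<160)]
    r=np.hypot(*(a[:,:2]-[-13.4,51.8]).T); t=a[r>86][:,:2].mean(0)-[-13.4,51.8]
    b=a[(a[:,2]>40)&(a[:,2]<46)&(r<85)];m=b[:,:2].mean(0)-[-13.4,51.8]
    print('lever: tip',np.arctan2(-t[0],t[1]).round(3),'body',np.arctan2(-m[0],m[1]).round(3),np.hypot(*m).round(1),len(b))
for n in ('w10','w16'): redang(pickle.load(open(n+'.pkl','rb')))
f=grab_frame('wrist');redang(f);save(f,'w17.png');pickle.dump(f,open('w17.pkl','wb'))
im=cv2.cvtColor(f['pixels'],cv2.COLOR_RGB2BGR)
xs=[-75,75];ys=[-50,70];k=5
src=np.array([(x,y) for x in xs for y in ys],float)
pp=proj(f,[wd([x,y,10]) for x,y in src]).astype(np.float32)
dst=np.array([((x+75)*k,(70-y)*k) for x,y in src],np.float32)
cv2.imwrite('pics/w17r.png',cv2.warpPerspective(im,cv2.getPerspectiveTransform(pp,dst),(750,600),flags=cv2.INTER_CUBIC))
E
```

```text
time: 25.32
eef_pos: [0.4773, 0.071, 0.3469]
ee_rot: [0.974, -0.072, 0.215, 0.01]
ft_force: [0.6, 0.9, 0.6]
grip_width: 0.0342
lever: tip 0.041 body 0.035 46.2 1867
lever: tip 1.002 body 0.993 46.3 1122
lever: tip 1.003 body 0.998 46.0 765
```

View pics/w17r.png

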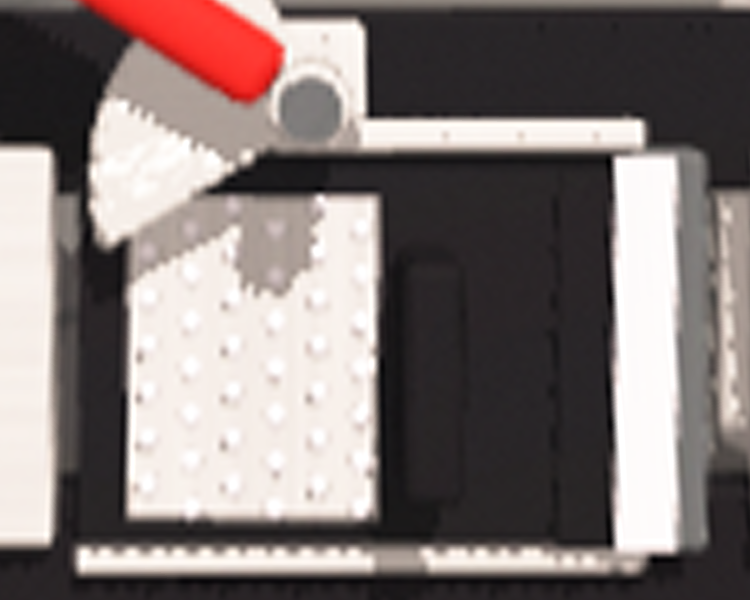

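View pics/w17.png

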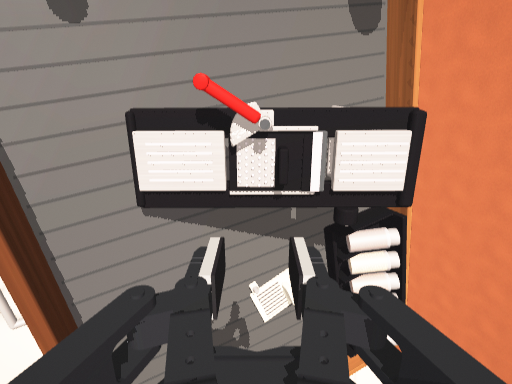

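```bash
python3 -c "
from h import *
st();print(close_job())"
```

```text
t 25.38 [0.4773 0.071  0.3469] [[0.897, -0.137, 0.421], [0.418, -0.05, -0.907]] F [0.6283 1.0003 0.8143] q [-0.1261 -0.7581 -0.5009  1.3934  0.003   1.5939] w 0.0342
the job is handed in; nothing more can be done
None
```

The black plate is in the bed with its stud on the lever's side. I swung the red lever until it came up firm at about 13.6 N, let go and backed clear. I handed in at 25.4 s of the 64 s allowed.

**Last checks**
- **Plate:** it lies flat and looks square. It moved about 3 mm up the slope from where I laid it. Its upper edge comes out at about x = +50 mm, tucked under the bright strip on top of the bar. I therefore could not see the contact with the bar's face directly. The stiffening of the lever is my evidence that it is tight.
- **Lever:** it held at the same angle in two pictures about 1.4 s apart with nothing touching it. The claw lies over the stud.
- **Rest of the drawer:** the white plate and the loose things look unmoved in the scene picture taken just after I let go. I did not measure them.

**Disagreements**
- **Lever angle:** the camera gives about 1.00 rad after release, while the finger position under load gave about 1.06. That may be finger flex plus calibration error, or a slight spring-back. I did not push again to find out.
- **Bar position:** the bar's top edge measured at x of about 47–48 mm, below the stated 51–60 mm range for its face. I took this as an overhang, and the plate sliding under the strip supports that.

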